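# Find the full tins, put them away under the riser, and clear the empties for washing

## Task

Of the look-alike closed tins on the placemat one or two are still full: lift them to find out by weight which. Put each full tin away under the wire riser, in a lane of its own, slid along until it is fully home against the stop; stand all the empty tins upright in the grey washing-up tub, and leave the other things on the counter where they are.

Things in the scene. Friction and masses are not known exactly. Their poses are not given: they have to be found in the camera images.
- tin_1: one of 5 closed square metal tins that look exactly alike, 60 x 60 mm, 76 mm tall, upright on the thin cork placemat 25 mm or more apart. One or two are full, 0.36 to 0.48 kg; empty ones weigh 0.085 to 0.115 kg; which are full varies, and only lifting tells. load_1 is the unseen load shut inside if this tin is full. Origin: centre of the underside, z up, x, y square to the sides
- tin_2: one of 5 closed square metal tins that look exactly alike, 60 x 60 mm, 76 mm tall, upright on the thin cork placemat 25 mm or more apart. One or two are full, 0.36 to 0.48 kg; empty ones weigh 0.085 to 0.115 kg; which are full varies, and only lifting tells. load_2 is the unseen load shut inside if this tin is full. Origin: centre of the underside, z up, x, y square to the sides
- tin_3: one of 5 closed square metal tins that look exactly alike, 60 x 60 mm, 76 mm tall, upright on the thin cork placemat 25 mm or more apart. One or two are full, 0.36 to 0.48 kg; empty ones weigh 0.085 to 0.115 kg; which are full varies, and only lifting tells. load_3 is the unseen load shut inside if this tin is full. Origin: centre of the underside, z up, x, y square to the sides
- tin_4: one of 5 closed square metal tins that look exactly alike, 60 x 60 mm, 76 mm tall, upright on the thin cork placemat 25 mm or more apart. One or two are full, 0.36 to 0.48 kg; empty ones weigh 0.085 to 0.115 kg; which are full varies, and only lifting tells. load_4 is the unseen load shut inside if this tin is full. Origin: centre of the underside, z up, x, y square to the sides
- tin_5: one of 5 closed square metal tins that look exactly alike, 60 x 60 mm, 76 mm tall, upright on the thin cork placemat 25 mm or more apart. One or two are full, 0.36 to 0.48 kg; empty ones weigh 0.085 to 0.115 kg; which are full varies, and only lifting tells. load_5 is the unseen load shut inside if this tin is full. Origin: centre of the underside, z up, x, y square to the sides
- tub: grey plastic washing-up tub, open on top, fixed: outside 320 (along its x) x 200 (y) x 50 mm tall, walls and floor 6 mm. Origin: centre of its underside. Four tins fit standing in one row along x, 72 mm apart
- riser: white wire shelf riser, fixed, two parallel lanes under it, one tin each. x points inwards along the lanes, z up; origin on the counter midway between the seats. Its wire shelf covers x -23 to 108, y -88 to 88 mm, underside at 83.5, top at 89.5 mm: a tin passes under it but cannot go in from above. A stop plate 40 mm tall at the end of both lanes has its near face at x 30 mm
- seat_left (a point): point on the counter where the centre of a tin's underside lies when the tin is fully home against the stop in the left lane (riser y = +37 mm); axes as the riser. A tin at home sticks out 7 mm in front of the shelf's front wire. Each lane is 68 mm wide between metal guide strips 6 mm thick, 18 mm tall
- seat_right (a point): point on the counter where the centre of a tin's underside lies when the tin is fully home against the stop in the right lane (riser y = -37 mm); axes as the riser. A tin at home sticks out 7 mm in front of the shelf's front wire. The strips begin 113 mm before the seats (the outer ones then flare outwards to 140 mm)
- spice_jar: bystander: glass spice jar with a black cap among the tins, round, 46 mm across, 78 mm tall. Origin: centre of the underside
- ramekin: bystander: small open blue ramekin, 76 mm across, 40 mm tall. Origin: centre of the underside
- egg_timer: bystander: round white egg timer, 56 mm across, 50 mm tall. Origin: centre of the underside
- soap: bystander: clear soap bottle, 54 mm across, 170 mm tall, beside the riser. Origin: centre of the underside
- jam_jar: bystander: amber jam jar, 70 mm across, 100 mm tall, between the placemat and the robot. Origin: centre of the underside
There are look-alikes about, which are no part of the job. What is shaped like the tin_3 but green or red is not meant.

How it is judged:
By the outcome, as a careful person would: the job done as asked, in the order asked, and still so for the second after the job is handed in, with the robot touching nothing.
Of load_1, load_2, load_3, load_4, load_5 only 1 to 2 are there at a start; the rules pass over those that are not, and their reading is None.
At some moment in a run one of tin_1, tin_2, tin_3, tin_4, tin_5 may be knocked a few centimetres aside while the robot is not near it.
It also fails if it takes over 210 s, if anything falls off the work surface, if the arm or the gripper's body presses on something with over 40 N, if the wrist force passes 120 N, or if a joint passes its speed limit or range.

## Robot

A 7-joint arm with a two-finger parallel gripper is mounted at the origin on the work surface. World frame = base frame: x ahead of the robot, y to its left, z up, the work surface at z = 0. Lengths are in m, angles in rad, forces in N, time in s.
With the tool pointing down it reaches from about 0.4 to 0.85 m from the base axis. Payload 6.9 kg.
Tool frame: the origin (TCP) lies at the very end of the fingers, on their centre line; the grasp point (between the pads) lies 19 mm behind it (bot.tcp_to_grasp is the distance from the TCP to the grasp point, in m); z points along the fingers, y is the line along which they close (so a half turn about z gives the same grasp; the last joint's range is limited). The gripper opens to 85 mm and grips with 20 to 120 N. Pads are 22 mm wide; open, the fingers measure 114 mm over their backs; the gripper's body (76 mm by 85 mm) begins 54 mm behind the grasp point. The pads swing forward as they close: fully open they stand 13 mm farther back than shut.
Start: joints at [1.337, 0.507, -0.238, 1.5, 0.126, 1.149, -0.155], TCP at [0.208, -0.589, 0.231] pointing down, gripper open.
Joint ranges: [-3.08, 3.08], [-0.24, 2.05], [-1.43, 1.35], [0, 2.5], [-1.52, 4.66], [0.17, 1.96], [-2.89, 2.89]. Speed limits (rad/s): [2.39, 2.39, 3.14, 3.14, 3.14, 3.14, 3.14].

## Interface

Orientations are given as [roll, pitch, yaw] about the fixed x, y, z axes, in that order (R = Rz(yaw) Ry(pitch) Rx(roll)).
In Python, from workcell import bot gives the robot as it stands.
- The arm moves only by the shell command python3 -m inch 'ROWS' [FORCE]. ROWS is a JSON object of lists of equal length, an entry for each row: "rotation": the turn, a rotation vector about the tool's x, y, z in rad, a list of three; "translation": the shift along the tool's x, y, z in cm, a list of three; "gripper": the closure, from -1 (fully open) to 1 (shut). A call has 1 to 10 rows; each row shifts and turns the commanded pose from where the row before left it, along the tool's axes as they then stand; what a row does not reach is not made up. A row lasts 1/12 s, in which the tool goes at most 41.7 mm and 7.16 degrees, less where a joint would pass 70% of its speed; a pose out of reach is approached as far as the arm can. A call with a gripper value outside its range is refused whole. The fingers move at their own pace and stop on an object; FORCE is the grip in N (left out, the last holds). Time passes only in rows, so rows that do not move let the fingers close. It gives the time, the measured TCP pose, the force, the opening and the grip force at its end, in the units of the state.
- bot.get_state(): the state, without advancing time (a new reading comes with each control period).
- bot.snapshot(name): name is "scene" or "top" or "wrist"; returns a dict with "color" (384x512x3 uint8, blue, green, red), "depth" (384x512 float32, m along the optical axis (not along the pixel's ray), 0 where there is no reading), "camera_matrix" (3x3 intrinsics, pixels), "k1" (the pictures are not rectified: a ray, as slopes to the right and down, at radius r is drawn at 1 + k1 r^2 times it, then the intrinsics apply), "camera_from_world" (4x4, takes a point from world to camera coordinates); the wrist camera has in their place "tool_from_camera" (4x4, takes a point from camera to tool coordinates, whose origin is the TCP and whose axes are the flange's). Camera axes: x right, y down, z forward; pixel columns grow to the right and rows downward; lengths in m; the calibration is good to about 2 mm. A picture is of the moment at which its call begins: read the wrist's pose just before it.
- bot.close_job(): hands the job in; it is judged then, once.
Trained networks look in a picture, given as the dict that the camera call returned (one of the last four; its "shot" number tells which), for a name from the list of things; names that differ only in an ending like _2 or _b are one class to them, and where a whole thing is asked for, a point or a joint stands for the part that bears it (a point fixed in the world has none). Each returns a list of dicts, best first, with "conf" (0 to 1); they miss things now and then, are a little off and sometimes report something else, mostly with a low value. They report only what shows in the picture. A call takes as long as a camera call. They do not tell look-alikes from the thing itself.
- bot.trace(picture, thing): "region" (384x512 bool, what is visible of it).
- bot.pinpoint(picture, thing): "at" ([x, y, z] in m, in world coordinates, good to about 4 mm: a listed point, or the origin of a listed thing).
The state is a dict: "time_s": time; "joint_positions": joint angles; "joint_velocities": joint speeds; "joint_efforts": joint torques, N m; "ee_pos": TCP position; "tcp_rot": TCP orientation; "wrist_force": force on the tool from outside, world axes, zero at the start; "torque": the same for the moment, N m; "gripper_width": finger opening in m; "gripper_force": force on a finger pad.
Only numpy, scipy, OpenCV 4.12 (cv2) and the standard library are available. Lean on these libraries where they do the work, as an engineer would, in place of code of your own. Each camera call takes 0.05 s, during which the arm holds its last target. There are 200 camera calls.

## Working session

There is one attempt and no reset: what is moved stays moved. The work goes in short steps, Python scripts to look and compute and a shell command to move; the robot and the scene stay as the last step left them, time stands still between calls to the robot, and variables do not carry over. Pictures are saved under pics/ and viewed, at most 14 in all, crops included, and the job is handed in when it is done.

```bash
ls; mkdir -p pics
python3 - <<'E'
from workcell import bot
import cv2
for k,v in bot.get_state().items(): print(k,v)
for n in("scene","top"):
    p=bot.snapshot(n); cv2.imwrite(f"pics/{n}0.png",p["color"])
    print(n,p["camera_matrix"],p["k1"],p["camera_from_world"],p["shot"])
    for t in("tin_1","tub","riser","seat_left","seat_right","spice_jar","ramekin","egg_timer","soap","jam_jar"):
        print(t,[(round(d["conf"],2),[round(float(a),3) for a in d["at"]]) for d in bot.pinpoint(p,t)])
E
```

```text
pics
time_s 0.0
joint_positions [ 1.33649468  0.50831694 -0.23754113  1.50114534  0.12568948  1.14885846
 -0.15482384]
joint_velocities [ 9.55558312e-05  1.32466514e-03  1.37492884e-03 -5.48643537e-04
  1.44581919e-03  3.16088152e-04  1.38353906e-04]
joint_efforts [ 6.70483169e-04 -6.20593286e+01 -2.18627751e+00 -2.49655974e+01
  1.29104045e-02  1.18954817e-02  1.41725471e-05]
ee_pos [ 0.20808748 -0.58881723  0.23043888]
tcp_rot [-3.13985327e+00  1.34390587e-05  3.39806513e-01]
wrist_force [0.48125025 0.6296504  0.07393597]
torque [ 0.00769066  0.02479658 -0.02749189]
gripper_force 0.0
gripper_width 0.08555933742024728
scene [[498.29565396   0.         260.26471979]
 [  0.         498.29565396 189.87772619]
 [  0.           0.           1.        ]] -0.11522718789905512 [[-0.8646952   0.502072    0.0150306   0.46003416]
 [ 0.31004212  0.557036   -0.77044453 -0.1612777 ]
 [-0.39519122 -0.66153957 -0.63732982  1.75642465]
 [ 0.          0.          0.          1.        ]] 1
tin_1 [(0.93, [0.534, 0.463, -0.001]), (0.78, [0.53, 0.192, 0.002]), (0.74, [0.628, 0.204, -0.001]), (0.7, [0.52
[... 911 characters left out ...]
.84, [0.829, 0.066, 0.0]), (0.76, [0.626, 0.2, -0.003]), (0.72, [0.533, 0.192, -0.002]), (0.69, [0.422, 0.19, -0.002]), (0.68, [0.535, 0.467, 0.004]), (0.67, [0.524, 0.303, 0.0])]
tub [(0.82, [0.471, -0.334, 0.001])]
riser [(0.64, [0.642, -0.041, 0.001])]
seat_left [(0.72, [0.632, -0.004, -0.003]), (0.15, [0.422, 0.19, -0.0])]
seat_right [(0.83, [0.645, -0.077, -0.0]), (0.3, [0.614, 0.311, 0.002])]
spice_jar [(0.57, [0.419, 0.295, 0.004])]
ramekin [(0.71, [0.399, 0.018, -0.001]), (0.35, [0.423, 0.189, 0.001])]
egg_timer [(0.88, [0.396, -0.129, 0.003]), (0.22, [0.425, 0.191, -0.001])]
soap []
jam_jar [(0.84, [0.285, 0.251, 0.0]), (0.51, [0.632, -0.005, -0.003]), (0.5, [0.628, 0.202, -0.001])]
```

View pics/scene0.png

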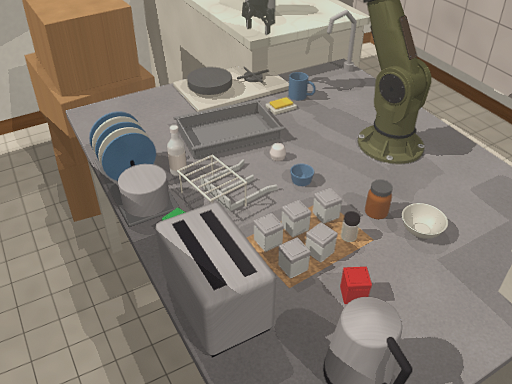

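View pics/top0.png

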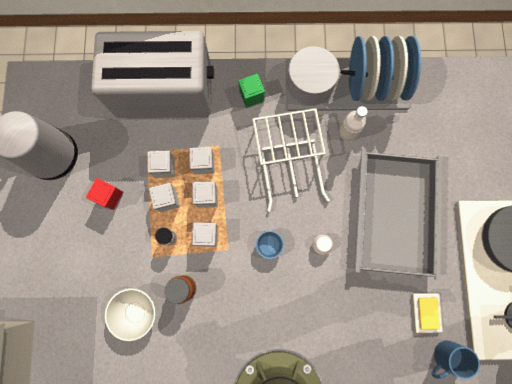

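The five grey tins in the top view are at (159,161), (201,159), (163,196), (204,193) and (204,234). These could be mistaken for them:
- green cube (252,89)
- red cube (104,194)
- spice jar with black cap (164,236)
- egg timer (322,244)

The riser is at (290,140), its lanes open towards the robot, and the tub is at (399,215). I choose the five grey tins on the cork and will measure them next.

```bash
cat > h.py <<'E'
from workcell import bot
import numpy as np, cv2
def world(p):
    K,k=p["camera_matrix"],p["k1"]; D=p["depth"]; h,w=D.shape
    uv=np.mgrid[0:h,0:w][::-1].reshape(2,-1).T.astype(np.float32)
    s=cv2.undistortPoints(uv[:,None],K,np.array([k,0,0,0,0.]))[:,0]
    d=D.reshape(-1,1); P=np.c_[s*d,d]
    T=np.linalg.inv(wcam(p)); W=P@T[:3,:3].T+T[:3,3]
    W[d[:,0]==0]=np.nan
    return W.reshape(h,w,3)
def wcam(p): return p["camera_from_world"]
def rect(pts):
    (cx,cy),(a,b),t=cv2.minAreaRect(pts.astype(np.float32)); return cx,cy,a,b,(t+45)%90-45
def tins(name="top",quiet=False):
    p=bot.snapshot(name); W=world(p); out=[]
    for r in bot.trace(p,"tin_1"):
        m=r["region"]; q=W[m]; q=q[np.isfinite(q[:,2])]
        if len(q)<30: continue
        zt=np.percentile(q[:,2],85); t=q[abs(q[:,2]-zt)<.008]
        c=p["color"][m].mean(0); x,y,a,b,ang=rect(t[:,:2])
        out.append((x,y,zt,ang)); 
        if not quiet: print(name,f"conf {r['conf']:.2f} xy {x:.3f} {y:.3f} med {np.median(t[:,0]):.3f} {np.median(t[:,1]):.3f} ztop {zt:.3f} size {a:.3f} {b:.3f} ang {ang:.1f} bgr",c.astype(int))
    return p,W,out
E
python3 - <<'E'
from h import *
for n in("top","scene"): 
    p,W,o=tins(n)
    if n=="top": np.savez("w.npz",W=W,c=p["color"])
    for t in("tub","riser"):
        for r in bot.trace(p,t)[:1]:
            q=W[r["region"]];q=q[np.isfinite(q[:,2])]
            if t=="tub": s=q[(q[:,2]>.042)&(q[:,2]<.06)]
            else: s=q[(q[:,2]>.078)&(q[:,2]<.1)]
            print(n,t,r["conf"],len(s),"rect",np.round(rect(s[:,:2]),4),"z pct",np.round(np.percentile(q[:,2],[2,20,50,80,98]),4))
    # cork level
    z=W[...,2]; m=(abs(W[...,0]-.575)<.012)&(abs(W[...,1]-.25)<.01); print("cork",np.nanmedian(z[m])); m=(abs(W[...,0]-.5)<.03)&(abs(W[...,1]-.06)<.02); print("counter",np.nanmedian(z[m]))
c=cv2.resize(np.load("w.npz")["c"][90:270,130:350],None,fx=3.5,fy=3.3,interpolation=cv2.INTER_CUBIC);cv2.imwrite("pics/crop.png",c)
E
```

```text
top conf 0.97 xy 0.535 0.465 med 0.534 0.465 ztop 0.077 size 0.060 0.060 ang -26.5 bgr [ 52  54 202]
top conf 0.96 xy 0.831 0.064 med 0.829 0.065 ztop 0.077 size 0.061 0.060 ang 19.6 bgr [ 77 149  66]
top conf 0.88 xy 0.617 0.314 med 0.615 0.314 ztop 0.077 size 0.060 0.060 ang 2.0 bgr [168 178 187]
top conf 0.69 xy 0.530 0.192 med 0.529 0.191 ztop 0.077 size 0.059 0.059 ang 1.4 bgr [183 193 203]
top conf 0.68 xy 0.524 0.303 med 0.522 0.302 ztop 0.077 size 0.060 0.060 ang 13.9 bgr [179 189 199]
top conf 0.61 xy 0.422 0.190 med 0.421 0.190 ztop 0.077 size 0.060 0.060 ang -2.1 bgr [191 202 213]
top conf 0.57 xy 0.626 0.201 med 0.624 0.201 ztop 0.077 size 0.061 0.060 ang 1.2 bgr [175 186 196]
top tub 0.94 1977 rect [ 0.4761 -0.3309  0.2225  0.3334 -6.0497] z pct [0.0012 0.0045 0.0069 0.0425 0.0522]
top riser 0.72 580 rect [ 0.6796 -0.0349  0.1316  0.1752  8.8808] z pct [-0.0026  0.0046  0.0226  0.0888  0.0923]
cork 0.0011024650804963843
counter 0.0003556593067295388
scene conf 0.88 xy 0.616 0.315 med 0.618 0.318 ztop 0.078 size 0.062 0.064 ang 6.1 bgr [130 136 142]
scene conf 0.82 xy 0.6
[... 176 characters left out ...]
 167]
scene conf 0.76 xy 0.530 0.192 med 0.532 0.196 ztop 0.078 size 0.063 0.063 ang 1.8 bgr [138 144 150]
scene conf 0.68 xy 0.542 0.309 med 0.527 0.307 ztop 0.078 size 0.105 0.062 ang 11.7 bgr [140 146 151]
scene conf 0.60 xy 0.419 0.192 med 0.425 0.197 ztop 0.078 size 0.065 0.065 ang -3.8 bgr [140 146 151]
scene conf 0.19 xy 0.476 -0.333 med 0.478 -0.328 ztop 0.049 size 0.233 0.330 ang -6.4 bgr [105 109 112]
scene tub 0.72 927 rect [ 0.4734 -0.3347  0.2387  0.3377 -5.9888] z pct [0.0025 0.0072 0.0169 0.0454 0.0547]
scene riser 0.68 352 rect [ 0.6768 -0.0366  0.1332  0.1808  9.3827] z pct [0.0019 0.0124 0.0219 0.0895 0.0943]
cork nan
counter 0.0026490772755594083
  return np.nanmean(a, axis, out=out, keepdims=keepdims)
```

View pics/crop.png

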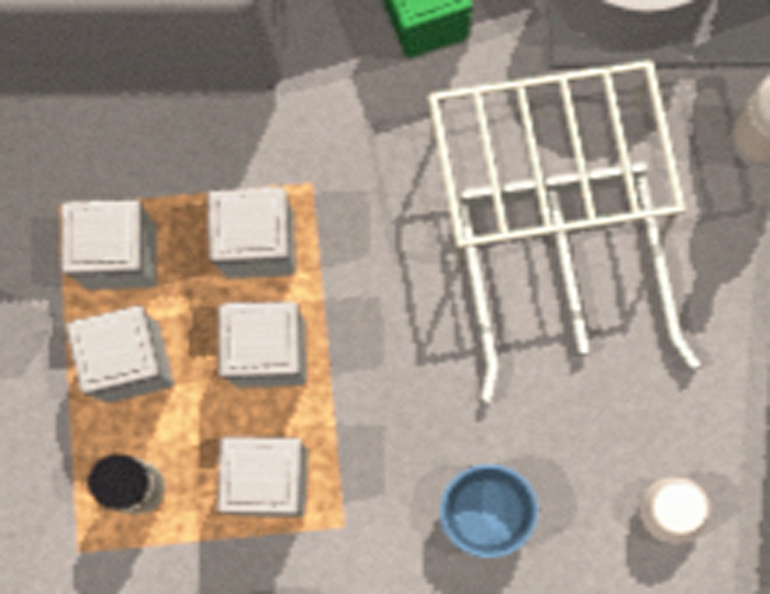

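The crop confirms the five grey tins on the cork, at crop pixels (102,236), (249,222), (115,348), (260,340) and (262,475). The green cube and the capped jar are plainly different. The riser lanes open downwards, towards the robot. I'll start moving.

```bash
cat > go.py <<'E'
# how far: python3 go.py x y z yawdeg  -> shift (cm, tool axes after the turn) and turn about tool z
import sys,numpy as np
from scipy.spatial.transform import Rotation as Ro
from workcell import bot
s=bot.get_state(); p=np.array(s["ee_pos"]); R=Ro.from_euler("xyz",s["tcp_rot"])
print("t %.1f pos %s rpy %s F %s w %.3f gf %.1f"%(s["time_s"],p.round(4),np.round(s["tcp_rot"],3),np.round(s["wrist_force"],2),s["gripper_width"],s["gripper_force"]), "q",np.round(s["joint_positions"],2))
a=sys.argv[1:]
while len(a)>=4:
    t=np.array([float(v) for v in a[:3]]); y=np.radians(float(a[3])); a=a[4:]
    T=Ro.from_euler("xyz",[np.pi,0,y]); print("turn",(R.inv()*T).as_rotvec().round(3),"shift_after_turn",(T.inv().apply(t-p)*100).round(2)); p=t; R=T
E
python3 -m inch '{"rotation":[[0,0,0.11],[0,0,0.11],[0,0,0.1],[0,0,0],[0,0,0],[0,0,0],[0,0,0],[0,0,0],[0,0,0],[0,0,0]],"translation":[[0,0,-2],[0,0,-2],[0,0,-2],[2.8,-2.8,0],[2.8,-2.8,0],[2.8,-2.8,0],[2.8,-2.8,0],[2.8,-2.8,0],[2.8,-2.8,0],[2.8,-2.8,0]],"gripper":[-1,-1,-1,-1,-1,-1,-1,-1,-1,-1]}' 40
python3 go.py 0.5 -0.2 0.29 1 0.53 0.192 0.2 1
```

```text
time_s: 2.33
ee_pos: [0.4014, -0.3879, 0.2915]
tcp_rot: [3.141, -0.0, 0.02]
wrist_force: [1.4, -0.6, 0.3]
gripper_width: 0.0851
gripper_force: 0.0
t 2.3 pos [ 0.4014 -0.3879  0.2915] rpy [ 3.141 -0.     0.02 ] F [ 1.42 -0.61  0.25] w 0.085 gf 0.0 q [ 0.88  0.36 -0.23  1.58  0.09  1.22 -0.92]
turn [ 0.    -0.     0.002] shift_after_turn [ 10.19 -18.61   0.15]
turn [0. 0. 0.] shift_after_turn [  3.68 -39.14   9.  ]
```

```bash
python3 -m inch '{"rotation":[[0,0,0],[0,0,0],[0,0,0],[0,0,0],[0,0,0],[0,0,0],[0,0,0],[0,0,0],[0,0,0],[0,0,0]],"translation":[[1,-3.8,0],[1,-3.8,0],[1,-3.8,0],[1,-3.8,0],[1,-3.8,0],[1,-3.8,0],[1,-3.8,0],[1,-3.8,0],[1,-3.8,0],[1,-3.8,0]],"gripper":[-1,-1,-1,-1,-1,-1,-1,-1,-1,-1]}' >/dev/null
python3 -m inch '{"rotation":[[0,0,0],[0,0,0],[0,0,0],[0,0,0],[0,0,0],[0,0,0]],"translation":[[0.8,-4,1.5],[0.8,-4,1.5],[0.8,-4,1.5],[0.8,-4,1.5],[0.7,-3.7,1.5],[0,0,0]],"gripper":[-1,-1,-1,-1,-1,-1]}'
python3 - <<'E'
from h import *
tins()
E
python3 go.py 0.530 0.192 0.03 1.4
```

```text
time_s: 3.67
ee_pos: [0.5249, 0.1925, 0.2163]
tcp_rot: [-3.137, 0.003, 0.03]
wrist_force: [-1.1, 0.8, -0.2]
gripper_width: 0.0855
gripper_force: 0.0
top conf 0.77 xy 0.534 0.466 med 0.532 0.465 ztop 0.077 size 0.060 0.057 ang -26.5 bgr [ 52  55 201]
top conf 0.75 xy 0.831 0.064 med 0.829 0.065 ztop 0.077 size 0.060 0.059 ang 20.6 bgr [ 85 163  73]
top conf 0.71 xy 0.518 0.320 med 0.511 0.321 ztop 0.077 size 0.058 0.025 ang 15.8 bgr [186 196 206]
t 3.8 pos [0.526  0.1855 0.2179] rpy [-3.141e+00  2.000e-03  2.400e-02] F [ 0.34 -0.14 -0.65] w 0.085 gf 0.0 q [-0.08  0.43 -0.45  1.7   0.21  1.06 -2.14]
turn [-0.     0.002 -0.001] shift_after_turn [ 0.41 -0.64 18.79]
```

```bash
cat >> h.py <<'E'
from scipy.spatial.transform import Rotation as Ro
def wcam(p):
    if "camera_from_world" in p: return p["camera_from_world"]
    T=np.eye(4); T[:3,:3]=p["R"]; T[:3,3]=p["pos"]; return np.linalg.inv(T@p["tool_from_camera"])
_snap=bot.snapshot
def snap(n):
    s=bot.get_state(); p=_snap(n); p["R"]=Ro.from_euler("xyz",s["tcp_rot"]).as_matrix(); p["pos"]=np.array(s["ee_pos"]); return p
bot.snapshot=snap
E
python3 - <<'E'
from h import *
p,W,o=tins("wrist"); cv2.imwrite("pics/w1.png",p["color"])
E
```

```text
wrist conf 0.92 xy 0.627 0.200 med 0.629 0.200 ztop 0.076 size 0.060 0.060 ang 2.5 bgr [184 200 211]
wrist conf 0.88 xy 0.528 0.436 med 0.532 0.435 ztop 0.054 size 0.019 0.058 ang -7.4 bgr [ 18  20 117]
wrist conf 0.81 xy 0.533 0.190 med 0.535 0.190 ztop 0.076 size 0.060 0.060 ang 2.5 bgr [180 196 207]
wrist conf 0.75 xy 0.618 0.313 med 0.620 0.311 ztop 0.076 size 0.060 0.061 ang 1.7 bgr [166 181 191]
wrist conf 0.62 xy 0.525 0.301 med 0.528 0.300 ztop 0.076 size 0.060 0.060 ang 14.5 bgr [168 183 192]
wrist conf 0.61 xy 0.423 0.189 med 0.427 0.189 ztop 0.076 size 0.061 0.061 ang -1.6 bgr [174 190 198]
```

View pics/w1.png

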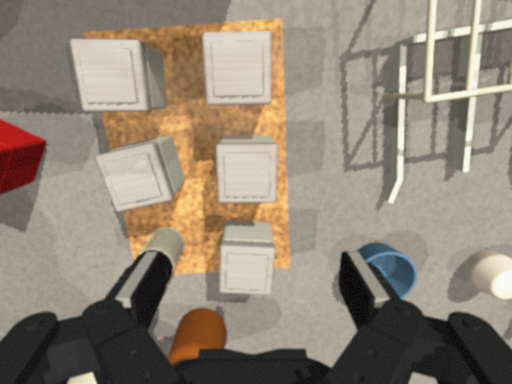

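The wrist picture shows all five tins: A (108,74), B (237,67), C (137,174), D (246,168), E (246,258). The jar is at (165,245) and the fingers are straddling the right column. The tin tops measure 0.076–0.077 m in the top, scene and wrist views. I'll grasp D next.

```bash
python3 -m inch '{"rotation":[[0,0,0],[0,0,0],[0,0,0],[0,0,0],[0,0,0],[0,0,0],[0,0,0]],"translation":[[0.5,-0.55,1],[0,0,3.5],[0,0,3.5],[0,0,3.5],[0,0,3.5],[0,0,3.3],[0,0,0]],"gripper":[-1,-1,-1,-1,-1,-1,-1]}' 50
python3 -m inch '{"rotation":[[0,0,0],[0,0,0],[0,0,0],[0,0,0],[0,0,0],[0,0,0]],"translation":[[0,0,0],[0,0,0],[0,0,0],[0,0,0],[0,0,0],[0,0,0]],"gripper":[0.6,0.6,0.6,0.6,0.6,0.6]}' 50
```

```text
time_s: 4.45
ee_pos: [0.5288, 0.1863, 0.0302]
tcp_rot: [3.138, 0.008, 0.018]
wrist_force: [-0.6, -0.6, 0.3]
gripper_width: 0.0854
gripper_force: 0.0
time_s: 4.95
ee_pos: [0.5331, 0.1895, 0.0379]
tcp_rot: [-3.141, -0.004, 0.019]
wrist_force: [-0.7, -1.0, 7.9]
gripper_width: 0.0598
gripper_force: 55.0
```

```bash
python3 -m inch '{"rotation":[[0,0,0],[0,0,0],[0,0,0],[0,0,0],[0,0,0],[0,0,0],[0,0,0],[0,0,0]],"translation":[[0,0,-1],[0,0,-1.5],[0,0,-1.5],[0,0,0],[0,0,0],[0,0,0],[0,0,0],[0,0,0]],"gripper":[0.6,0.6,0.6,0.6,0.6,0.6,0.6,0.6]}'
for i in 1 2 ; do python3 -m inch '{"rotation":[[0,0,0]],"translation":[[0,0,0]],"gripper":[0.6]}' | grep -E "ee_pos|wrist|grip"; done; python3 go.py
```

```text
time_s: 5.62
ee_pos: [0.5312, 0.1889, 0.0751]
tcp_rot: [3.141, 0.001, 0.02]
wrist_force: [0.2, 1.1, -0.6]
gripper_width: 0.0594
gripper_force: 54.1
ee_pos: [0.5313, 0.189, 0.0752]
wrist_force: [-0.4, 0.8, -1.9]
gripper_width: 0.0592
gripper_force: 54.1
ee_pos: [0.5314, 0.1891, 0.0753]
wrist_force: [-0.0, 0.1, -1.1]
gripper_width: 0.0594
gripper_force: 54.1
t 5.8 pos [0.5314 0.1891 0.0753] rpy [3.141e+00 1.000e-03 2.000e-02] F [-0.03  0.15 -1.11] w 0.059 gf 54.1 q [-0.14  0.6  -0.39  1.86  0.32  0.74 -2.25]
```

D reads about −1.1 N, so it is empty. I'll put it back and weigh B.

```bash
python3 -m inch '{"rotation":[[0,0,0],[0,0,0],[0,0,0],[0,0,0],[0,0,0],[0,0,0],[0,0,0],[0,0,0]],"translation":[[0,0,1.5],[0,0,1.5],[0,0,0.8],[0,0,0],[0,0,0],[0,0,0],[0,0,0],[0,0,0]],"gripper":[0.6,0.6,0.6,0.6,-1,-1,-1,-1]}'
python3 -m inch '{"rotation":[[0,0,0],[0,0,0],[0,0,0],[0,0,0],[0,0,0],[0,0,0]],"translation":[[0,0,-3],[0,0,-3],[0,0,-3],[3.1,-0.4,0],[3.1,-0.4,0],[3.2,-0.4,0]],"gripper":[-1,-1,-1,-1,-1,-1]}'
python3 -m inch '{"rotation":[[0,0,0],[0,0,0],[0,0,0]],"translation":[[0,0,0],[0,0,0],[0,0,0]],"gripper":[-1,-1,-1]}' >/dev/null
python3 go.py 0.626 0.200 0.036 2
```

```text
time_s: 6.45
ee_pos: [0.5317, 0.1892, 0.0378]
tcp_rot: [-3.142, -0.0, 0.02]
wrist_force: [-0.8, -0.2, 0.7]
gripper_width: 0.0855
gripper_force: 0.0
time_s: 6.95
ee_pos: [0.6267, 0.203, 0.1293]
tcp_rot: [-3.141, -0.002, 0.02]
wrist_force: [0.3, -0.2, -0.1]
gripper_width: 0.0855
gripper_force: 0.0
t 7.2 pos [0.6245 0.203  0.1272] rpy [3.141e+00 2.000e-03 2.000e-02] F [-0.03 -0.77 -0.83] w 0.085 gf 0.0 q [-0.12  0.66 -0.41  1.54  0.29  1.   -2.16]
turn [ 0.     0.002 -0.015] shift_after_turn [0.14 0.31 9.12]
```

```bash
python3 -m inch '{"rotation":[[0,0,-0.015],[0,0,0],[0,0,0],[0,0,0],[0,0,0],[0,0,0],[0,0,0],[0,0,0],[0,0,0]],"translation":[[0.15,0.3,3],[0,0,3],[0,0,3],[0,0,0],[0,0,0],[0,0,0],[0,0,0],[0,0,0],[0,0,0]],"gripper":[-1,-1,-1,-1,0.6,0.6,0.6,0.6,0.6]}'
python3 -m inch '{"rotation":[[0,0,0],[0,0,0],[0,0,0],[0,0,0],[0,0,0],[0,0,0],[0,0,0],[0,0,0]],"translation":[[0,0,-1],[0,0,-1.5],[0,0,-1.5],[0,0,0],[0,0,0],[0,0,0],[0,0,0],[0,0,0]],"gripper":[0.6,0.6,0.6,0.6,0.6,0.6,0.6,0.6]}'
for i in 1 2 ; do python3 -m inch '{"rotation":[[0,0,0]],"translation":[[0,0,0]],"gripper":[0.6]}' | grep -E "wrist|width"; done; python3 go.py
```

```text
time_s: 7.95
ee_pos: [0.628, 0.2007, 0.0401]
tcp_rot: [-3.14, -0.003, 0.035]
wrist_force: [0.0, 0.2, 8.1]
gripper_width: 0.0593
gripper_force: 55.1
time_s: 8.62
ee_pos: [0.6264, 0.1998, 0.0768]
tcp_rot: [3.141, 0.002, 0.035]
wrist_force: [0.2, 0.1, -0.9]
gripper_width: 0.0598
gripper_force: 54.2
wrist_force: [-0.4, -0.4, -1.7]
gripper_width: 0.0591
wrist_force: [-0.3, 0.0, -1.4]
gripper_width: 0.0594
t 8.8 pos [0.6267 0.2    0.0772] rpy [3.141e+00 1.000e-03 3.500e-02] F [-0.27  0.04 -1.38] w 0.059 gf 54.2 q [-0.12  0.72 -0.39  1.59  0.33  0.9  -2.17]
```

B reads about −1.3 N, so it is empty. Next is A.

```bash
python3 -m inch '{"rotation":[[0,0,0],[0,0,0],[0,0,0],[0,0,0],[0,0,0],[0,0,0],[0,0,0],[0,0,0]],"translation":[[0,0,1.5],[0,0,1.5],[0,0,0.8],[0,0,0],[0,0,0],[0,0,0],[0,0,0],[0,0,0]],"gripper":[0.6,0.6,0.6,0.6,-1,-1,-1,-1]}'
python3 -m inch '{"rotation":[[0,0,0],[0,0,0],[0,0,0],[0,0,0],[0,0,0],[0,0,0],[0,0,0],[0,0,0]],"translation":[[0,0,-3],[0,0,-3],[0,0,-3],[-0.2,-3.8,0],[-0.2,-3.8,0],[-0.2,-3.8,0],[0,0,0],[0,0,0]],"gripper":[-1,-1,-1,-1,-1,-1,-1,-1]}'
python3 go.py 0.617 0.3135 0.036 2
```

```text
time_s: 9.45
ee_pos: [0.627, 0.2001, 0.0398]
tcp_rot: [-3.141, -0.0, 0.035]
wrist_force: [0.4, 0.1, 0.9]
gripper_width: 0.0852
gripper_force: 0.0
time_s: 10.12
ee_pos: [0.6153, 0.3177, 0.1297]
tcp_rot: [-3.14, 0.001, 0.04]
wrist_force: [0.9, -1.5, -0.0]
gripper_width: 0.085
gripper_force: 0.0
t 10.1 pos [0.6153 0.3177 0.1297] rpy [-3.14e+00  1.00e-03  4.00e-02] F [ 0.86 -1.51 -0.  ] w 0.085 gf 0.0 q [-0.29  0.71 -0.4   1.43  0.3   1.06 -2.29]
turn [-0.002  0.001  0.005] shift_after_turn [0.16 0.43 9.37]
```

```bash
python3 -m inch '{"rotation":[[0,0,0],[0,0,0],[0,0,0],[0,0,0],[0,0,0],[0,0,0],[0,0,0],[0,0,0],[0,0,0]],"translation":[[0,0.05,3],[0,0,3],[0,0,3.2],[0,0,0],[0,0,0],[0,0,0],[0,0,0],[0,0,0],[0,0,0]],"gripper":[-1,-1,-1,-1,0.6,0.6,0.6,0.6,0.6]}'
python3 -m inch '{"rotation":[[0,0,0],[0,0,0],[0,0,0],[0,0,0],[0,0,0],[0,0,0],[0,0,0],[0,0,0]],"translation":[[0,0,-1],[0,0,-1.5],[0,0,-1.5],[0,0,0],[0,0,0],[0,0,0],[0,0,0],[0,0,0]],"gripper":[0.6,0.6,0.6,0.6,0.6,0.6,0.6,0.6]}'
for i in 1 2 ; do python3 -m inch '{"rotation":[[0,0,0]],"translation":[[0,0,0]],"gripper":[0.6]}' | grep -E "wrist|width"; done; python3 go.py
```

```text
time_s: 10.87
ee_pos: [0.6182, 0.3138, 0.0401]
tcp_rot: [-3.14, -0.003, 0.035]
wrist_force: [-1.0, -0.1, 6.3]
gripper_width: 0.059
gripper_force: 56.6
time_s: 11.53
ee_pos: [0.6164, 0.3128, 0.0766]
tcp_rot: [3.141, 0.002, 0.035]
wrist_force: [-0.1, 0.5, -3.4]
gripper_width: 0.0591
gripper_force: 55.6
wrist_force: [0.4, -0.2, -4.2]
gripper_width: 0.0594
wrist_force: [1.2, -0.2, -4.1]
gripper_width: 0.0592
t 11.7 pos [0.6167 0.3132 0.0772] rpy [3.141e+00 1.000e-03 3.500e-02] F [ 1.19 -0.2  -4.06] w 0.059 gf 55.6 q [-0.3   0.76 -0.39  1.49  0.32  0.96 -2.31]
```

A reads about −4.1 N, so it is full. I'll carry it towards the left lane and check the riser with the wrist camera on the way.

```bash
python3 -m inch '{"rotation":[[0,0,0],[0,0,0],[0,0,0],[0,0,-0.062],[0,0,-0.062]],"translation":[[0,0,-3],[0,0,-3.5],[0,0,-3.5],[0,0,-1],[0,0,-1]],"gripper":[0.6,0.6,0.6,0.6,0.6]}' >/dev/null
python3 go.py 0.51 -0.02 0.19 9.1
```

```text
t 12.1 pos [0.6176 0.314  0.2005] rpy [-3.14  -0.004  0.161] F [ 0.53  0.11 -4.62] w 0.059 gf 56.7 q [-0.27  0.66 -0.45  1.34  0.29  1.2  -2.15]
turn [-0.001 -0.004  0.003] shift_after_turn [-15.91  31.28   1.05]
```

```bash
python3 -m inch '{"rotation":[[0,0,0],[0,0,0],[0,0,0],[0,0,0],[0,0,0],[0,0,0],[0,0,0],[0,0,0],[0,0,0],[0,0,0]],"translation":[[-1.5,2.5,0],[-1.8,3.4,0],[-1.8,3.6,0],[-1.8,3.6,0],[-1.8,3.6,0],[-1.8,3.6,0],[-1.8,3.6,0],[-1.8,3.6,0],[-1.8,3.7,0],[0,0,0]],"gripper":[0.6,0.6,0.6,0.6,0.6,0.6,0.6,0.6,0.6,0.6]}' >/dev/null
python3 -m inch '{"rotation":[[0,0,0],[0,0,0]],"translation":[[0,0,0],[0,0,0]],"gripper":[0.6,0.6]}' >/dev/null
python3 - <<'E'
from h import *
p=bot.snapshot("wrist"); cv2.imwrite("pics/w2.png",p["color"]); W=world(p); np.savez("w2.npz",W=W)
for t in("seat_left","seat_right","riser"): print(t,[(round(d["conf"],2),np.round(d["at"],3)) for d in bot.pinpoint(p,t)][:1])
for r in bot.trace(p,"riser")[:1]:
    q=W[r["region"]];q=q[np.isfinite(q[:,2])]
    s=q[(q[:,2]>.08)&(q[:,2]<.1)]; print("shelf",np.round(rect(s[:,:2]),4))
    s=q[(q[:,2]>.012)&(q[:,2]<.025)]; print(len(s)); 
    c=np.array([.6376,-.0415]);a=np.radians(9.1);R=np.array([[np.cos(a),np.sin(a)],[-np.sin(a),np.cos(a)]]); l=(s[:,:2]-c)@R.T
    for lo,hi in((-90,-70),(-70,-50),(-50,-30)):
        y=l[(l[:,0]>lo/1e3)&(l[:,0]<hi/1e3),1]
        for m in(.074,0,-.074):
            g=y[abs(y-m)<.012]; print(lo,m,len(g),g.size and np.round(np.percentile(g,[10,50,90]),4))
E
python3 go.py 0.548 -0.0184 0.042 9.1
```

```text
seat_left [(0.23, array([ 0.423,  0.19 , -0.   ]))]
seat_right [(0.4, array([ 0.507, -0.02 ,  0.157]))]
riser [(0.7, array([ 0.638, -0.044, -0.   ]))]
shelf [ 0.6378 -0.0441  0.0449  0.1766  8.9375]
3548
-90 0.074 115 [0.0685 0.0709 0.0737]
-90 0 118 [-0.0052 -0.0025 -0.    ]
-90 -0.074 145 [-0.0786 -0.0754 -0.0734]
-70 0.074 140 [0.0683 0.0712 0.0742]
-70 0 131 [-0.0051 -0.0025  0.0001]
-70 -0.074 149 [-0.0779 -0.0752 -0.0731]
-50 0.074 130 [0.0693 0.0717 0.0743]
-50 0 129 [-0.0046 -0.0022  0.0002]
-50 -0.074 165 [-0.0783 -0.0752 -0.0731]
t 13.4 pos [ 0.5096 -0.0185  0.1978] rpy [-3.141 -0.     0.161] F [ 0.35  1.44 -3.31] w 0.059 gf 58.3 q [ 0.33  0.38 -0.48  1.85  0.21  0.96 -1.65]
turn [-0.    -0.     0.002] shift_after_turn [ 3.79  0.6  15.58]
```

View pics/w2.png

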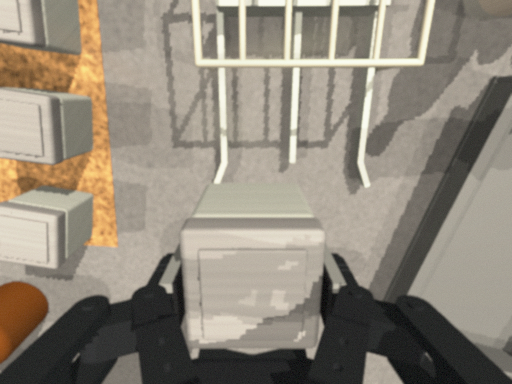

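The wrist picture shows tin A in the gripper at (255,285). The left lane's strips are at (222,120) and (295,110), and the front wire runs along row 62. The riser sits about 2 mm further right than my first estimate. I'll lower the tin into the left lane.

```bash
python3 -m inch '{"rotation":[[0,0,0],[0,0,0],[0,0,0],[0,0,0],[0,0,0],[0,0,0],[0,0,0],[0,0,0],[0,0,0]],"translation":[[1.8,0.4,1],[2,0.4,2],[0,0,3],[0,0,3],[0,0,3],[0,0,2],[0,0,0],[0,0,0],[0,0,0]],"gripper":[0.6,0.6,0.6,0.6,0.6,0.6,0.6,0.6,0.6]}'
python3 go.py 0.548 -0.0204 0.041 9.1
python3 - <<'E'
from h import *
p=bot.snapshot("wrist"); W=world(p)
z=W[...,2]; m=(z>.085)&(z<.11)&(abs(W[...,0]-.548)<.035)&(abs(W[...,1]+.02)<.035); q=W[m]; print(len(q),rect(q[:,:2]),np.median(q[:,2]))
E
```

```text
time_s: 14.12
ee_pos: [0.5491, -0.0211, 0.0589]
tcp_rot: [-3.142, -0.002, 0.16]
wrist_force: [0.8, -0.1, -3.5]
gripper_width: 0.0594
gripper_force: 58.2
t 14.1 pos [ 0.5491 -0.0211  0.0589] rpy [-3.142e+00 -2.000e-03  1.600e-01] F [ 0.81 -0.09 -3.48] w 0.059 gf 58.2 q [ 0.25  0.61 -0.39  1.91  0.35  0.68 -1.76]
turn [-0.    -0.002  0.001] shift_after_turn [-0.1  -0.08  1.79]
19203 (0.5494384169578552, -0.021723270416259766, 0.06084735691547394, 0.07117820531129837, 8.526348114013672) 0.0938111716560143
```

```bash
python3 -m inch '{"rotation":[[0,0,0],[0,0,0],[0,0,0],[0,0,0],[0,0,0],[0,0,0],[0,0,0]],"translation":[[0,0,0.8],[0,0,0.9],[0,0,0],[0,0,0],[0,0,0],[0,0,0],[0,0,0]],"gripper":[0.6,0.6,0.6,-1,-1,-1,-1]}'
python3 -m inch '{"rotation":[[0,0,0],[0,0,0],[0,0,0],[0,0,0],[0,0,0],[0,0,0],[0,0,0],[0,0,0],[0,0,0]],"translation":[[0,0,-3],[0,0,-3],[0,0,-3],[-3.5,0,0],[-3.5,0,0],[0,0,0],[0,0,0],[0,0,0],[0,0,0]],"gripper":[-1,-1,-1,-1,-1,0.15,0.15,0.15,0.15]}'
python3 - <<'E'
from h import *
tins("wrist")
E
python3 go.py
```

```text
time_s: 14.75
ee_pos: [0.5484, -0.0218, 0.0411]
tcp_rot: [3.141, -0.001, 0.159]
wrist_force: [-0.0, -0.5, 0.6]
gripper_width: 0.085
gripper_force: 0.0
time_s: 15.5
ee_pos: [0.4803, -0.0326, 0.131]
tcp_rot: [-3.141, -0.002, 0.159]
wrist_force: [0.2, 0.4, -0.9]
gripper_width: 0.0388
gripper_force: 0.0
wrist conf 0.75 xy 0.423 0.160 med 0.423 0.159 ztop 0.047 size 0.060 0.009 ang 3.9 bgr [127 142 145]
wrist conf 0.64 xy 0.548 -0.023 med 0.550 -0.022 ztop 0.076 size 0.059 0.061 ang 9.0 bgr [198 212 220]
wrist conf 0.62 xy 0.530 0.160 med 0.527 0.159 ztop 0.036 size 0.058 0.005 ang 0.8 bgr [113 127 130]
t 15.6 pos [ 0.48   -0.0326  0.1307] rpy [-3.141e+00 -1.000e-03  1.590e-01] F [-0.46  0.47  0.  ] w 0.036 gf 0.0 q [ 0.34  0.43 -0.46  2.01  0.27  0.76 -1.69]
```

```bash
python3 -m inch '{"rotation":[[0,0,0],[0,0,0],[0,0,0],[0,0,0],[0,0,0],[0,0,0],[0,0,0],[0,0,0],[0,0,0]],"translation":[[0,0,3.2],[0,0,3.2],[0,0,3.2],[0,0,0],[1,0,0],[1,0,0],[1,0,0],[1,0,0],[1,0,0]],"gripper":[0.15,0.15,0.15,0.15,0.15,0.15,0.15,0.15,0.15]}'
python3 -m inch '{"rotation":[[0,0,0],[0,0,0],[0,0,0],[0,0,0],[0,0,0],[0,0,0]],"translation":[[1,0,0],[1,0,0],[1,0,0],[1,0,0],[1,0,0],[0,0,0]],"gripper":[0.15,0.15,0.15,0.15,0.15,0.15]}'
python3 - <<'E'
from h import *
p,W,o=tins("wrist",True)
for x,y,z,a in o: print(x,y,z,a)
E
python3 go.py
```

```text
time_s: 16.35
ee_pos: [0.5304, -0.0248, 0.0369]
tcp_rot: [3.141, -0.002, 0.158]
wrist_force: [-2.2, -0.4, 0.5]
gripper_width: 0.0362
gripper_force: 1.2
time_s: 16.85
ee_pos: [0.5816, -0.0163, 0.0372]
tcp_rot: [-3.141, -0.005, 0.159]
wrist_force: [0.1, 0.2, 0.9]
gripper_width: 0.0363
gripper_force: 0.0
0.62291020154953 -0.010855227708816528 0.07580934454931312 8.871237754821777
t 16.9 pos [ 0.5795 -0.0168  0.0365] rpy [ 3.142e+00 -3.000e-03  1.590e-01] F [ 0.54  0.73 -0.02] w 0.036 gf 0.0 q [ 0.22  0.67 -0.37  1.85  0.37  0.68 -1.78]
```

```bash
python3 -m inch '{"rotation":[[0,0,0],[0,0,0],[0,0,0],[0,0,0]],"translation":[[0.3,0,0],[0.3,0,0],[0.2,0,0],[0,0,0]],"gripper":[0.15,0.15,0.15,0.15]}' | grep -E "ee_pos|wrist"
for i in 1 2; do python3 -m inch '{"rotation":[[0,0,0],[0,0,0]],"translation":[[0.2,0,0],[0,0,0]],"gripper":[0.15,0.15]}' | grep -E "ee_pos|wrist"; done
```

```text
ee_pos: [0.5851, -0.016, 0.0349]
wrist_force: [-4.0, -0.5, 3.6]
ee_pos: [0.5867, -0.0158, 0.0348]
wrist_force: [-5.3, -0.5, 5.2]
ee_pos: [0.5887, -0.0155, 0.0348]
wrist_force: [-5.2, -1.9, 3.2]
```

```bash
for i in 1 ; do python3 -m inch '{"rotation":[[0,0,0],[0,0,0],[0,0,0]],"translation":[[0.2,0,0],[0,0,0],[0,0,0]],"gripper":[0.15,0.15,0.15]}' | grep -E "ee_pos|wrist"; python3 -m inch '{"rotation":[[0,0,0],[0,0,0],[0,0,0]],"translation":[[0.2,0,0],[0,0,0],[0,0,0]],"gripper":[0.15,0.15,0.15]}' | grep -E "ee_pos|wrist"; python3 -m inch '{"rotation":[[0,0,0],[0,0,0],[0,0,0]],"translation":[[0.2,0,0],[0,0,0],[0,0,0]],"gripper":[0.15,0.15,0.15]}' | grep -E "ee_pos|wrist"; done
python3 - <<'E'
from h import *
p,W,o=tins("wrist"); cv2.imwrite("pics/w3.png",p["color"])
E
```

```text
ee_pos: [0.5909, -0.0151, 0.0347]
wrist_force: [-5.8, -1.0, 4.0]
ee_pos: [0.5921, -0.0149, 0.0347]
wrist_force: [-7.5, -1.2, 5.8]
ee_pos: [0.5921, -0.0149, 0.0346]
wrist_force: [-13.7, -1.4, 11.3]
wrist conf 0.82 xy 0.636 -0.009 med 0.640 -0.008 ztop 0.077 size 0.055 0.061 ang 9.3 bgr [158 172 180]
wrist conf 0.74 xy 0.652 -0.024 med 0.648 -0.017 ztop 0.089 size 0.092 0.141 ang 9.1 bgr [172 195 201]
```

View pics/w3.png

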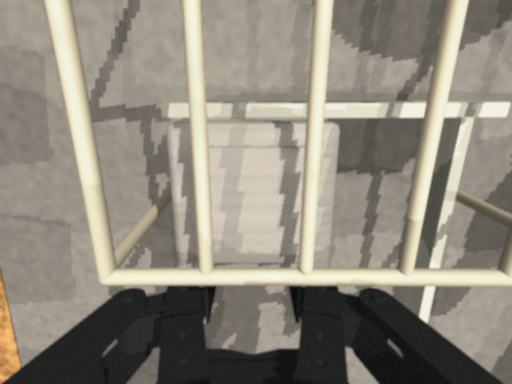

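The picture shows tin A at (255,200) with its far edge against the stop plate (row 110). The push force rose to 14 N with no further travel, at the predicted 0.592, so A is home. I'll back off and go to E.

```bash
python3 -m inch '{"rotation":[[0,0,0],[0,0,0],[0,0,0],[0,0,0],[0,0,0],[0,0,0],[0,0,0],[0,0,0.08],[0,0,0.08]],"translation":[[-1,0,0],[-3,0,0],[-3,0,0],[0,0,-3],[0,0,-3.5],[0,0,-3.5],[0,0,-3],[0,0,0],[0,0,0]],"gripper":[0.15,0.15,0.15,0.15,-1,-1,-1,-1,-1]}'
python3 go.py 0.422 0.19 0.16 0
python3 - <<'E'
from h import *
tins("top"); tins("wrist")
E
```

```text
time_s: 19.22
ee_pos: [0.5287, -0.0251, 0.1673]
tcp_rot: [-3.141, -0.007, -0.005]
wrist_force: [0.2, -0.4, -0.0]
gripper_width: 0.0855
gripper_force: 0.0
t 19.2 pos [ 0.5287 -0.0251  0.1673] rpy [-3.141 -0.007 -0.005] F [ 0.21 -0.42 -0.05] w 0.086 gf 0.0 q [ 0.3   0.44 -0.43  1.85  0.23  0.89 -1.81]
turn [-0.    -0.007 -0.005] shift_after_turn [-10.67 -21.51   0.73]
top conf 0.95 xy 0.523 0.303 med 0.522 0.303 ztop 0.077 size 0.060 0.061 ang 13.8 bgr [186 195 204]
top conf 0.95 xy 0.831 0.064 med 0.828 0.065 ztop 0.077 size 0.062 0.059 ang 19.4 bgr [ 86 165  74]
top conf 0.89 xy 0.626 0.201 med 0.624 0.201 ztop 0.077 size 0.061 0.060 ang 3.0 bgr [187 198 208]
top conf 0.85 xy 0.422 0.191 med 0.421 0.190 ztop 0.077 size 0.060 0.060 ang -1.5 bgr [210 218 228]
top conf 0.80 xy 0.535 0.467 med 0.534 0.466 ztop 0.077 size 0.062 0.059 ang -25.4 bgr [ 62  65 209]
top conf 0.59 xy 0.529 0.189 med 0.528 0.189 ztop 0.077 size 0.060 0.059 ang 0.2 bgr [189 199 211]
wrist conf 0.94 xy 0.424 0.184 med 0.433 0.181 ztop 0.075 size 0.053 0.061 ang -2.0 bgr [154 170 175]
wrist conf 0.91 xy 0.632 -0.010 med 0.635 -0.010 ztop 0.076 size 0.060 0.060 ang 9.0 bgr [176 191 198]
wrist conf 0.82 xy 0.626 0.169 med 0.618 0.170 ztop 0.046 size 0.006 0.057 ang -0.6 bgr [122 137 140]
wrist conf 0.62 xy 0.531 0.171 med 0.528 0.165 ztop 0.074 size 0.029 0.060 ang -1.3 bgr [136 150 155]
```

```bash
python3 -m inch '{"rotation":[[0,0,0.02],[0,0,0],[0,0,0],[0,0,0],[0,0,0],[0,0,0],[0,0,0],[0,0,0]],"translation":[[-1.7,-3.5,0],[-1.8,-3.6,0],[-1.8,-3.6,0],[-1.8,-3.6,0],[-1.8,-3.6,0],[-1.7,-3.5,0],[0,0,0],[0,0,0]],"gripper":[-1,-1,-1,-1,-1,-1,-1,-1]}'
python3 -m inch '{"rotation":[[0,0,0],[0,0,0]],"translation":[[0,0,0],[0,0,0]],"gripper":[-1,-1]}' >/dev/null
python3 go.py 0.4225 0.19 0.04 -1.5
```

```text
time_s: 20.08
ee_pos: [0.4232, 0.1932, 0.1646]
tcp_rot: [-3.141, 0.0, -0.013]
wrist_force: [0.8, -0.9, 0.5]
gripper_width: 0.0856
gripper_force: 0.0
t 20.2 pos [0.4248 0.1893 0.1644] rpy [ 3.141  0.    -0.022] F [ 0.8  -0.09 -0.15] w 0.085 gf 0.0 q [-0.13  0.36 -0.47  2.    0.22  0.83 -2.31]
turn [0.001 0.    0.004] shift_after_turn [-0.23 -0.06 12.44]
```

```bash
python3 -m inch '{"rotation":[[0,0,0],[0,0,0],[0,0,0],[0,0,0],[0,0,0],[0,0,0],[0,0,0],[0,0,0],[0,0,0],[0,0,0]],"translation":[[-0.2,0,3],[0,0,3],[0,0,3.2],[0,0,3.2],[0,0,0],[0,0,0],[0,0,0],[0,0,0],[0,0,0],[0,0,0]],"gripper":[-1,-1,-1,-1,-1,0.6,0.6,0.6,0.6,0.6]}'
python3 -m inch '{"rotation":[[0,0,0],[0,0,0],[0,0,0],[0,0,0],[0,0,0],[0,0,0],[0,0,0],[0,0,0]],"translation":[[0,0,-1],[0,0,-1.5],[0,0,-1.5],[0,0,0],[0,0,0],[0,0,0],[0,0,0],[0,0,0]],"gripper":[0.6,0.6,0.6,0.6,0.6,0.6,0.6,0.6]}'
for i in 1 2 ; do python3 -m inch '{"rotation":[[0,0,0]],"translation":[[0,0,0]],"gripper":[0.6]}' | grep -E "wrist|width"; done; python3 go.py
```

```text
time_s: 21.08
ee_pos: [0.4234, 0.1908, 0.0423]
tcp_rot: [-3.14, -0.003, -0.022]
wrist_force: [0.1, -1.8, 7.7]
gripper_width: 0.0591
gripper_force: 55.3
time_s: 21.75
ee_pos: [0.4219, 0.1904, 0.0802]
tcp_rot: [3.141, 0.001, -0.021]
wrist_force: [0.1, -0.7, -0.7]
gripper_width: 0.0592
gripper_force: 54.3
wrist_force: [0.2, -0.8, -0.9]
gripper_width: 0.0593
wrist_force: [0.7, -1.0, -1.3]
gripper_width: 0.0593
t 21.9 pos [0.422  0.1906 0.0804] rpy [ 3.141e+00  1.000e-03 -2.100e-02] F [ 0.73 -0.98 -1.29] w 0.059 gf 54.3 q [-0.19  0.48 -0.41  2.11  0.32  0.61 -2.42]
```

E reads about −1 N, so it is empty. Next is C.

```bash
python3 -m inch '{"rotation":[[0,0,0],[0,0,0],[0,0,0],[0,0,0],[0,0,0],[0,0,0],[0,0,0],[0,0,0]],"translation":[[0,0,1.5],[0,0,1.5],[0,0,0.8],[0,0,0],[0,0,0],[0,0,0],[0,0,0],[0,0,0]],"gripper":[0.6,0.6,0.6,0.6,-1,-1,-1,-1]}'
python3 -m inch '{"rotation":[[0,0,0],[0,0,0],[0,0,0],[0,0,0],[0,0,0],[0,0,-0.09],[0,0,-0.09],[0,0,-0.085],[0,0,0]],"translation":[[0,0,-3],[0,0,-3],[0,0,-3],[0,0,-3],[0,0,-1],[0,0,0],[0,0,0],[0,0,0],[0,0,0]],"gripper":[-1,-1,-1,-1,-1,-1,-1,-1,-1]}'
python3 go.py 0.524 0.302 0.17 13.9
```

```text
time_s: 22.58
ee_pos: [0.4223, 0.1907, 0.0429]
tcp_rot: [-3.141, -0.0, -0.021]
wrist_force: [0.5, 0.2, 0.4]
gripper_width: 0.0852
gripper_force: 0.0
time_s: 23.33
ee_pos: [0.4222, 0.1904, 0.173]
tcp_rot: [3.142, -0.0, 0.247]
wrist_force: [-0.9, -0.5, 0.6]
gripper_width: 0.0859
gripper_force: 0.0
t 23.3 pos [0.4222 0.1904 0.173 ] rpy [ 3.142 -0.     0.247] F [-0.93 -0.52  0.6 ] w 0.086 gf 0.0 q [-0.06  0.36 -0.56  1.99  0.25  0.86 -2.08]
turn [ 0.    -0.     0.005] shift_after_turn [12.56 -8.39  0.3 ]
```

```bash
python3 -m inch '{"rotation":[[0,0,0],[0,0,0],[0,0,0],[0,0,0],[0,0,0],[0,0,0]],"translation":[[3,-2,0],[3.2,-2.2,0],[3.2,-2.2,0],[3.1,-2,0],[0,0,0],[0,0,0]],"gripper":[-1,-1,-1,-1,-1,-1]}' >/dev/null
python3 -m inch '{"rotation":[[0,0,0],[0,0,0]],"translation":[[0,0,0],[0,0,0]],"gripper":[-1,-1]}' >/dev/null
python3 - <<'E'
from h import *
tins("wrist")
E
python3 go.py 0.524 0.302 0.04 13.9
```

```text
wrist conf 0.98 xy 0.422 0.194 med 0.420 0.202 ztop 0.076 size 0.051 0.059 ang -1.7 bgr [165 180 185]
wrist conf 0.95 xy 0.526 0.301 med 0.528 0.302 ztop 0.076 size 0.059 0.060 ang 14.3 bgr [193 210 219]
wrist conf 0.85 xy 0.531 0.189 med 0.533 0.191 ztop 0.076 size 0.060 0.060 ang 1.9 bgr [171 185 193]
wrist conf 0.74 xy 0.536 0.464 med 0.539 0.462 ztop 0.076 size 0.060 0.060 ang -27.1 bgr [ 41  46 212]
wrist conf 0.57 xy 0.626 0.200 med 0.627 0.202 ztop 0.076 size 0.060 0.061 ang 3.2 bgr [181 194 201]
wrist conf 0.40 xy 0.517 0.015 med 0.509 0.017 ztop 0.017 size 0.012 0.062 ang -1.7 bgr [132 145 146]
t 24.1 pos [0.5229 0.3012 0.1731] rpy [3.141 0.    0.242] F [-0.89 -0.07 -0.45] w 0.086 gf 0.0 q [-0.24  0.56 -0.52  1.64  0.31  1.03 -2.19]
turn [ 0.001  0.    -0.   ] shift_after_turn [ 0.13 -0.05 13.31]
```

```bash
python3 -m inch '{"rotation":[[0,0,0],[0,0,0],[0,0,0],[0,0,0],[0,0,0],[0,0,0],[0,0,0],[0,0,0],[0,0,0],[0,0,0]],"translation":[[0.2,0,3.3],[0,0,3.3],[0,0,3.3],[0,0,3.3],[0,0,0],[0,0,0],[0,0,0],[0,0,0],[0,0,0],[0,0,0]],"gripper":[-1,-1,-1,-1,-1,0.6,0.6,0.6,0.6,0.6]}'
python3 -m inch '{"rotation":[[0,0,0],[0,0,0],[0,0,0],[0,0,0],[0,0,0],[0,0,0],[0,0,0],[0,0,0]],"translation":[[0,0,-1],[0,0,-1.5],[0,0,-1.5],[0,0,0],[0,0,0],[0,0,0],[0,0,0],[0,0,0]],"gripper":[0.6,0.6,0.6,0.6,0.6,0.6,0.6,0.6]}'
for i in 1 2 ; do python3 -m inch '{"rotation":[[0,0,0]],"translation":[[0,0,0]],"gripper":[0.6]}' | grep -E "wrist|width"; done; python3 go.py
```

```text
time_s: 24.93
ee_pos: [0.5265, 0.3034, 0.0432]
tcp_rot: [-3.141, -0.004, 0.243]
wrist_force: [0.0, -2.0, 7.7]
gripper_width: 0.0596
gripper_force: 56.2
time_s: 25.6
ee_pos: [0.5247, 0.3024, 0.0799]
tcp_rot: [3.141, 0.002, 0.244]
wrist_force: [0.7, 0.1, -5.1]
gripper_width: 0.0593
gripper_force: 55.6
wrist_force: [-0.4, -0.5, -4.0]
gripper_width: 0.0589
wrist_force: [0.1, 0.0, -4.9]
gripper_width: 0.0595
t 25.8 pos [0.525  0.3027 0.0803] rpy [3.141e+00 1.000e-03 2.440e-01] F [ 0.09  0.04 -4.93] w 0.059 gf 55.6 q [-0.27  0.66 -0.47  1.74  0.39  0.84 -2.25]
```

C reads about −4.7 N, so it is full. It goes to the right lane.

```bash
python3 -m inch '{"rotation":[[0,0,0],[0,0,0],[0,0,0],[0,0,0.04],[0,0,0.045],[0,0,0]],"translation":[[0,0,-3],[0,0,-3.5],[0,0,-3.5],[0,0,-1],[0,0,0],[0,0,0]],"gripper":[0.6,0.6,0.6,0.6,0.6,0.6]}' >/dev/null
python3 go.py 0.525 -0.099 0.19 9.1
```

```text
t 26.3 pos [0.5255 0.3031 0.1918] rpy [-3.141e+00 -2.000e-03  1.570e-01] F [ 0.32 -0.58 -3.94] w 0.059 gf 59.6 q [-0.25  0.54 -0.51  1.61  0.29  1.07 -2.25]
turn [-0.001 -0.002 -0.002] shift_after_turn [-6.41 39.69  0.18]
```

```bash
python3 -m inch '{"rotation":[[0,0,0],[0,0,0],[0,0,0],[0,0,0],[0,0,0],[0,0,0],[0,0,0],[0,0,0],[0,0,0],[0,0,0]],"translation":[[-0.6,2.5,0],[-0.6,3.7,0],[-0.6,3.9,0],[-0.6,3.9,0],[-0.6,3.9,0],[-0.6,3.9,0],[-0.7,3.9,0],[-0.7,3.9,0],[-0.7,3.9,0],[-0.7,3.8,0]],"gripper":[0.6,0.6,0.6,0.6,0.6,0.6,0.6,0.6,0.6,0.6]}' >/dev/null
python3 -m inch '{"rotation":[[0,0,0],[0,0,0],[0,0,0],[0,0,0]],"translation":[[0,2.3,0],[0,0,0],[0,0,0],[0,0,0]],"gripper":[0.6,0.6,0.6,0.6]}' >/dev/null
python3 - <<'E'
from h import *
p=bot.snapshot("wrist"); W=world(p)
for r in bot.trace(p,"riser")[:1]:
    q=W[r["region"]];q=q[np.isfinite(q[:,2])]
    s=q[(q[:,2]>.012)&(q[:,2]<.025)]
    c=np.array([.638,-.0435]);a=np.radians(9.1);R=np.array([[np.cos(a),np.sin(a)],[-np.sin(a),np.cos(a)]]); l=(s[:,:2]-c)@R.T
    for lo,hi in((-90,-70),(-70,-50)):
        y=l[(l[:,0]>lo/1e3)&(l[:,0]<hi/1e3),1]
        for m in(0,-.074):
            g=y[abs(y-m)<.012]; print(lo,m,len(g),g.size and np.round(np.percentile(g,[10,50,90]),4))
E
python3 go.py 0.560 -0.0934 0.06 9.1 0.560 -0.0934 0.043 9.1
```

```text
-90 0 124 [-0.0035 -0.0009  0.0015]
-90 -0.074 122 [-0.0771 -0.0746 -0.0719]
-70 0 142 [-0.0029 -0.0003  0.0026]
-70 -0.074 131 [-0.077  -0.0743 -0.0719]
t 27.5 pos [ 0.5245 -0.0967  0.1905] rpy [-3.141  0.     0.162] F [-0.27 -1.15 -3.95] w 0.059 gf 59.4 q [ 0.47  0.43 -0.49  1.8   0.24  0.97 -1.53]
turn [-0.001  0.     0.003] shift_after_turn [ 3.56  0.24 13.05]
turn [0. 0. 0.] shift_after_turn [ 0.  -0.   1.7]
```

```bash
python3 -m inch '{"rotation":[[0,0,0],[0,0,0],[0,0,0],[0,0,0],[0,0,0],[0,0,0],[0,0,0],[0,0,0],[0,0,0]],"translation":[[1.8,0.15,1],[1.8,0.1,2],[0,0,3],[0,0,3],[0,0,3],[0,0,0.9],[0,0,0],[0,0,0],[0,0,0]],"gripper":[0.6,0.6,0.6,0.6,0.6,0.6,0.6,0.6,0.6]}'
python3 go.py 0.560 -0.0934 0.043 9.1
```

```text
time_s: 28.28
ee_pos: [0.5619, -0.0946, 0.0636]
tcp_rot: [3.141, -0.003, 0.16]
wrist_force: [0.8, 0.2, -2.5]
gripper_width: 0.0594
gripper_force: 59.3
t 28.3 pos [ 0.5619 -0.0946  0.0636] rpy [ 3.141e+00 -3.000e-03  1.600e-01] F [ 0.81  0.19 -2.5 ] w 0.059 gf 59.3 q [ 0.39  0.63 -0.41  1.85  0.36  0.73 -1.64]
turn [ 0.001 -0.003  0.001] shift_after_turn [-0.17 -0.15  2.06]
```

```bash
python3 -m inch '{"rotation":[[0,0,0],[0,0,0],[0,0,0],[0,0,0],[0,0,0],[0,0,0],[0,0,0]],"translation":[[0,0,1],[0,0,0.9],[0,0,0],[0,0,0],[0,0,0],[0,0,0],[0,0,0]],"gripper":[0.6,0.6,0.6,-1,-1,-1,-1]}'
python3 -m inch '{"rotation":[[0,0,0],[0,0,0],[0,0,0],[0,0,0],[0,0,0],[0,0,0],[0,0,0],[0,0,0],[0,0,0]],"translation":[[0,0,-3],[0,0,-3],[0,0,-3],[-3.5,0,0],[-3.5,0,0],[0,0,0],[0,0,0],[0,0,0],[0,0,0]],"gripper":[-1,-1,-1,-1,-1,0.15,0.15,0.15,0.15]}'
python3 - <<'E'
from h import *
tins("wrist")
E
python3 go.py
```

```text
time_s: 28.87
ee_pos: [0.5607, -0.0952, 0.0429]
tcp_rot: [3.141, -0.0, 0.159]
wrist_force: [0.2, 0.5, -0.5]
gripper_width: 0.0852
gripper_force: 0.0
time_s: 29.62
ee_pos: [0.4927, -0.106, 0.133]
tcp_rot: [-3.142, -0.001, 0.159]
wrist_force: [-0.1, 0.9, -0.1]
gripper_width: 0.0385
gripper_force: 0.0
wrist conf 0.89 xy 0.607 -0.015 med 0.606 -0.016 ztop 0.074 size 0.011 0.059 ang 11.1 bgr [129 139 144]
wrist conf 0.59 xy 0.559 -0.096 med 0.562 -0.096 ztop 0.076 size 0.059 0.061 ang 9.2 bgr [210 222 229]
t 29.7 pos [ 0.4925 -0.1058  0.1327] rpy [-3.141e+00 -1.000e-03  1.590e-01] F [ 0.02 -0.24 -0.53] w 0.036 gf 0.0 q [ 0.49  0.46 -0.48  1.95  0.29  0.8  -1.55]
```

```bash
python3 -m inch '{"rotation":[[0,0,0],[0,0,0],[0,0,0],[0,0,0],[0,0,0],[0,0,0],[0,0,0],[0,0,0],[0,0,0]],"translation":[[0,0,3.3],[0,0,3.3],[0,0,3.2],[0,0,0],[1,0,0],[1,0,0],[1,0,0],[1,0,0],[1,0,0]],"gripper":[0.15,0.15,0.15,0.15,0.15,0.15,0.15,0.15,0.15]}'
python3 -m inch '{"rotation":[[0,0,0],[0,0,0],[0,0,0],[0,0,0],[0,0,0],[0,0,0],[0,0,0]],"translation":[[1,0,0],[1,0,0],[1,0,0],[1,0,0],[0.8,0,0],[0.4,0,0],[0,0,0]],"gripper":[0.15,0.15,0.15,0.15,0.15,0.15,0.15]}'
python3 -m inch '{"rotation":[[0,0,0],[0,0,0],[0,0,0],[0,0,0]],"translation":[[0.3,0,0],[0.2,0,0],[0,0,0],[0,0,0]],"gripper":[0.15,0.15,0.15,0.15]}' | grep -E "ee_pos|wrist"
python3 -m inch '{"rotation":[[0,0,0],[0,0,0],[0,0,0]],"translation":[[0.2,0,0],[0,0,0],[0,0,0]],"gripper":[0.15,0.15,0.15]}' | grep -E "ee_pos|wrist"
```

```text
time_s: 30.47
ee_pos: [0.5415, -0.0986, 0.0362]
tcp_rot: [3.141, 0.0, 0.158]
wrist_force: [-6.1, -1.2, 6.5]
gripper_width: 0.0363
gripper_force: 3.3
time_s: 31.05
ee_pos: [0.5934, -0.0901, 0.0361]
tcp_rot: [3.141, -0.001, 0.159]
wrist_force: [-3.5, -0.6, 4.8]
gripper_width: 0.0362
gripper_force: 1.9
ee_pos: [0.5972, -0.0896, 0.036]
wrist_force: [-5.3, -0.8, 7.3]
ee_pos: [0.599, -0.0893, 0.0361]
wrist_force: [-7.5, -1.1, 7.1]
```

```bash
python3 -m inch '{"rotation":[[0,0,0],[0,0,0],[0,0,0]],"translation":[[0.2,0,0],[0,0,0],[0,0,0]],"gripper":[0.15,0.15,0.15]}' | grep -E "ee_pos|wrist"
python3 -m inch '{"rotation":[[0,0,0],[0,0,0],[0,0,0]],"translation":[[0.2,0,0],[0,0,0],[0,0,0]],"gripper":[0.15,0.15,0.15]}' | grep -E "ee_pos|wrist"
python3 -m inch '{"rotation":[[0,0,0],[0,0,0],[0,0,0]],"translation":[[0.2,0,0],[0,0,0],[0,0,0]],"gripper":[0.15,0.15,0.15]}' | grep -E "ee_pos|wrist"
```

```text
ee_pos: [0.601, -0.089, 0.036]
wrist_force: [-7.0, -0.9, 7.7]
ee_pos: [0.603, -0.0887, 0.0361]
wrist_force: [-7.2, -1.3, 6.8]
ee_pos: [0.6038, -0.0886, 0.036]
wrist_force: [-11.5, -1.0, 11.1]
```

```bash
python3 -m inch '{"rotation":[[0,0,0],[0,0,0],[0,0,0]],"translation":[[0.2,0,0],[0,0,0],[0,0,0]],"gripper":[0.15,0.15,0.15]}' | grep -E "ee_pos|wrist"
python3 -m inch '{"rotation":[[0,0,0],[0,0,0],[0,0,0],[0,0,0],[0,0,0],[0,0,0],[0,0,0],[0,0,0.08],[0,0,0.08]],"translation":[[-1,0,0],[-3,0,0],[-3,0,0],[0,0,-3],[0,0,-3.5],[0,0,-3.5],[0,0,-3],[0,0,0],[0,0,0]],"gripper":[0.15,0.15,0.15,0.15,-1,-1,-1,-1,-1]}' | grep -E "time|wrist"
python3 - <<'E'
from h import *
p,_,_=tins("wrist"); cv2.imwrite("pics/w4.png",p["color"]); tins("top")
E
python3 go.py 0.626 0.201 0.17 2.5
```

```text
ee_pos: [0.6038, -0.0886, 0.0361]
wrist_force: [-15.9, -1.5, 16.0]
time_s: 33.38
wrist_force: [-0.9, -0.2, -0.0]
wrist conf 0.88 xy 0.632 -0.010 med 0.636 -0.011 ztop 0.076 size 0.060 0.060 ang 9.2 bgr [176 192 199]
wrist conf 0.86 xy 0.421 0.161 med 0.417 0.161 ztop 0.039 size 0.058 0.005 ang 0.9 bgr [126 141 144]
wrist conf 0.83 xy 0.645 -0.083 med 0.649 -0.083 ztop 0.076 size 0.060 0.060 ang 9.1 bgr [189 205 212]
wrist conf 0.82 xy 0.524 0.158 med 0.516 0.158 ztop 0.015 size 0.044 0.003 ang 0.7 bgr [116 133 141]
top conf 0.84 xy 0.630 -0.007 med 0.632 -0.006 ztop 0.078 size 0.058 0.058 ang 7.4 bgr [174 183 191]
top conf 0.82 xy 0.421 0.191 med 0.421 0.190 ztop 0.077 size 0.061 0.059 ang -3.5 bgr [202 211 222]
top conf 0.77 xy 0.645 -0.077 med 0.643 -0.077 ztop 0.084 size 0.053 0.053 ang 0.3 bgr [179 189 196]
top conf 0.76 xy 0.831 0.064 med 0.829 0.065 ztop 0.077 size 0.061 0.060 ang 19.8 bgr [ 86 161  74]
top conf 0.73 xy 0.530 0.189 med 0.528 0.189 ztop 0.077 size 0.060 0.058 ang 1.1 bgr [185 196 207]
top conf 0.71 xy 0.534 0.466 med 0.534 0.465 ztop 0.077 size 0.059 0.059 ang -26.7 bgr [ 57  59 210]
top conf 0.63 xy 0.626 0.201 med 0.624 0.200 ztop 0.077 size 0.061 0.060 ang 1.3 bgr [185 195 204]
t 33.6 pos [ 0.5386 -0.0985  0.1653] rpy [ 3.142e+00 -1.000e-03  2.000e-03] F [-0.23 -0.31 -0.05] w 0.085 gf 0.0 q [ 0.43  0.47 -0.44  1.8   0.25  0.92 -1.69]
turn [ 0.    -0.001 -0.042] shift_after_turn [ 10.04 -29.54  -0.47]
```

View pics/w4.png

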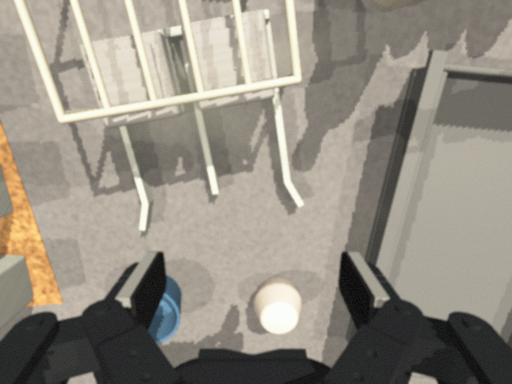

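Both full tins show at home under the shelf, at (125,70) and (220,50), with yaw 9.1° matching the riser. Now the three empties. B goes first.

```bash
python3 -m inch '{"rotation":[[0,0,-0.035],[0,0,0],[0,0,0],[0,0,0],[0,0,0],[0,0,0],[0,0,0],[0,0,0],[0,0,0],[0,0,0]],"translation":[[1,-3,0],[1.3,-3.8,0],[1.3,-3.8,0],[1.3,-3.8,0],[1.3,-3.8,0],[1.3,-3.8,0],[1.3,-3.8,0],[1.2,-3.7,0],[0,0,0],[0,0,0]],"gripper":[-1,-1,-1,-1,-1,-1,-1,-1,-1,-1]}' >/dev/null
python3 -m inch '{"rotation":[[0,0,0],[0,0,0]],"translation":[[0,0,0],[0,0,0]],"gripper":[-1,-1]}' >/dev/null
python3 go.py 0.627 0.2005 0.04 2
```

```text
t 34.6 pos [0.629  0.1974 0.1644] rpy [3.14e+00 1.00e-03 3.30e-02] F [ 1.02 -0.82 -0.25] w 0.085 gf 0.0 q [-0.09  0.64 -0.43  1.49  0.29  1.08 -2.13]
turn [ 0.001  0.001 -0.002] shift_after_turn [-0.19 -0.32 12.44]
```

```bash
python3 -m inch '{"rotation":[[0,0,0],[0,0,0],[0,0,0],[0,0,0],[0,0,0],[0,0,0],[0,0,0],[0,0,0],[0,0,0],[0,0,0]],"translation":[[-0.2,-0.3,3],[0,0,3],[0,0,3.2],[0,0,3.2],[0,0,0],[0,0,0],[0,0,0],[0,0,0],[0,0,0],[0,0,0]],"gripper":[-1,-1,-1,-1,-1,0.6,0.6,0.6,0.6,0.6]}' | grep -E "ee_pos|width"
python3 -m inch '{"rotation":[[0,0,0],[0,0,0],[0,0,0],[0,0,0],[0,0,0],[0,0,0.07],[0,0,0.07]],"translation":[[0,0,-1],[0,0,-3],[0,0,-4],[0,0,-4],[0,0,-4],[0,0,0],[0,0,0]],"gripper":[0.6,0.6,0.6,0.6,0.6,0.6,0.6]}' 
python3 go.py 0.52 -0.05 0.2 -6 0.553 -0.340 0.2 -6
```

```text
ee_pos: [0.6283, 0.2023, 0.0433]
gripper_width: 0.0593
time_s: 36.0
ee_pos: [0.628, 0.203, 0.2055]
tcp_rot: [-3.138, -0.006, -0.109]
wrist_force: [-0.6, 0.7, -2.3]
gripper_width: 0.0589
gripper_force: 54.8
t 36.0 pos [0.628  0.203  0.2055] rpy [-3.138 -0.006 -0.109] F [-0.59  0.74 -2.33] w 0.059 gf 54.8 q [-0.12  0.59 -0.41  1.44  0.25  1.15 -2.24]
turn [-0.003 -0.006 -0.004] shift_after_turn [-8.1  26.29  0.55]
turn [0. 0. 0.] shift_after_turn [ 6.31 28.5   0.  ]
```

```bash
python3 -m inch '{"rotation":[[0,0,0],[0,0,0],[0,0,0],[0,0,0],[0,0,0],[0,0,0],[0,0,0],[0,0,0]],"translation":[[-1,2.5,0],[-1.1,3.5,0],[-1.2,3.5,0],[-1.2,3.5,0],[-1.2,3.5,0],[-1.2,3.5,0],[-1.2,3.5,0],[0,2.9,0]],"gripper":[0.6,0.6,0.6,0.6,0.6,0.6,0.6,0.6]}' >/dev/null
python3 -m inch '{"rotation":[[0,0,0],[0,0,0],[0,0,0],[0,0,0],[0,0,0],[0,0,0],[0,0,0],[0,0,0],[0,0,0],[0,0,0]],"translation":[[0.9,3.8,0],[0.9,3.8,0],[0.9,3.8,0],[0.9,3.8,0],[0.9,3.8,0],[0.9,3.8,0],[0.9,3.7,0],[0,1.5,0],[0,0,0],[0,0,0]],"gripper":[0.6,0.6,0.6,0.6,0.6,0.6,0.6,0.6,0.6,0.6]}' >/dev/null
python3 - <<'E'
from h import *
p=bot.snapshot("wrist"); W=world(p); cv2.imwrite("pics/w5.png",p["color"])
print([(round(d["conf"],2),np.round(d["at"],3)) for d in bot.pinpoint(p,"tub")][:1])
for r in bot.trace(p,"tub")[:1]:
    q=W[r["region"]];q=q[np.isfinite(q[:,2])]
    s=q[(q[:,2]>.044)&(q[:,2]<.056)]; print(np.round(rect(s[:,:2]),4)); f=q[q[:,2]<.012]; print("floor",np.median(f[:,2]))
E
python3 go.py 0.553 -0.34 0.06 -6
```

```text
[]
[ 0.4803 -0.334   0.2228  0.324  -6.4081]
floor 0.005478188587362015
t 37.6 pos [ 0.5518 -0.3348  0.2014] rpy [-3.141e+00 -1.000e-03 -1.040e-01] F [ 0.3   0.71 -1.57] w 0.059 gf 54.7 q [ 0.72  0.57 -0.36  1.49  0.21  1.12 -1.36]
turn [-0.001 -0.001  0.001] shift_after_turn [ 0.18  0.5  14.14]
```

View pics/w5.png

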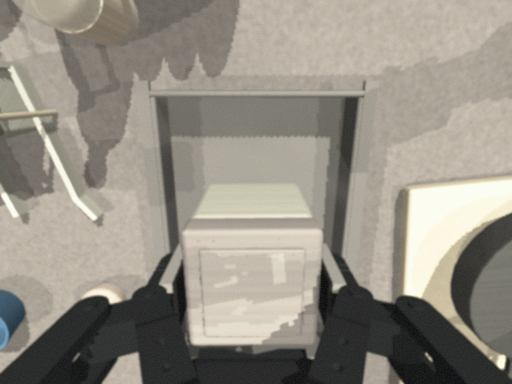

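The picture shows the tin at (253,285), centred between the tub's side walls at columns 165 and 350, over a clear floor measured at 5.5 mm. I'll lower it.

```bash
python3 -m inch '{"rotation":[[0,0,0],[0,0,0],[0,0,0],[0,0,0],[0,0,0],[0,0,0],[0,0,0],[0,0,0],[0,0,0]],"translation":[[0.2,0.4,3],[0,0,3.5],[0,0,3.5],[0,0,3],[0,0,1],[0,0,0],[0,0,0.7],[0,0,0.5],[0,0,0]],"gripper":[0.6,0.6,0.6,0.6,0.6,0.6,0.6,0.6,0.6]}'
python3 go.py
```

```text
time_s: 38.4
ee_pos: [0.5534, -0.3412, 0.0496]
tcp_rot: [3.141, -0.001, -0.106]
wrist_force: [-0.9, 0.1, -0.9]
gripper_width: 0.0593
gripper_force: 54.6
t 38.4 pos [ 0.5534 -0.3412  0.0496] rpy [ 3.141e+00 -1.000e-03 -1.060e-01] F [-0.91  0.14 -0.88] w 0.059 gf 54.6 q [ 0.7   0.73 -0.32  1.64  0.29  0.82 -1.42]
```

Now release it, rise, and head back to D.

```bash
python3 -m inch '{"rotation":[[0,0,0],[0,0,0],[0,0,0],[0,0,0],[0,0,0],[0,0,0],[0,0,0],[0,0,0],[0,0,0],[0,0,0]],"translation":[[0,0,0.1],[0,0,0],[0,0,0],[0,0,0],[0,0,0],[0,0,-3],[0,0,-4],[0,0,-4],[0,0,-2.5],[0,0,0]],"gripper":[0.6,-1,-1,-1,-1,-1,-1,-1,-1,-1]}'
python3 - <<'E'
from h import *
tins("wrist")
E
python3 go.py 0.5 -0.05 0.18 1 0.531 0.190 0.18 1
```

```text
time_s: 39.23
ee_pos: [0.5557, -0.3423, 0.1896]
tcp_rot: [3.138, -0.01, -0.106]
wrist_force: [1.2, -0.7, 0.6]
gripper_width: 0.0852
gripper_force: 0.0
wrist conf 0.75 xy 0.631 -0.113 med 0.626 -0.116 ztop 0.037 size 0.014 0.033 ang -18.9 bgr [131 146 148]
wrist conf 0.61 xy 0.552 -0.343 med 0.555 -0.343 ztop 0.082 size 0.060 0.060 ang -5.8 bgr [205 218 225]
t 39.3 pos [ 0.5532 -0.3415  0.184 ] rpy [ 3.14e+00 -2.00e-03 -1.06e-01] F [ 0.25 -0.45 -0.37] w 0.086 gf 0.0 q [ 0.72  0.59 -0.36  1.5   0.22  1.09 -1.36]
turn [ 0.001 -0.002 -0.124] shift_after_turn [ -4.81 -29.24   0.4 ]
turn [0. 0. 0.] shift_after_turn [  3.52 -23.94  -0.  ]
```

```bash
python3 -m inch '{"rotation":[[0,0,-0.062],[0,0,-0.062],[0,0,0],[0,0,0],[0,0,0],[0,0,0],[0,0,0],[0,0,0],[0,0,0]],"translation":[[0,0,0],[0,0,0],[-0.6,-4,0],[-0.6,-4,0],[-0.7,-4,0],[-0.7,-4,0],[-0.7,-4,0],[-0.7,-4,0],[-0.7,-4,0]],"gripper":[-1,-1,-1,-1,-1,-1,-1,-1,-1]}' >/dev/null
python3 -m inch '{"rotation":[[0,0,0],[0,0,0],[0,0,0],[0,0,0],[0,0,0],[0,0,0],[0,0,0],[0,0,0],[0,0,0],[0,0,0]],"translation":[[0.5,-3.9,0],[0.5,-3.9,0],[0.5,-3.9,0],[0.5,-3.9,0],[0.5,-3.8,0],[0.5,-3.5,0],[0.4,-1.8,0],[0,0,0],[0,0,0],[0,0,0]],"gripper":[-1,-1,-1,-1,-1,-1,-1,-1,-1,-1]}' >/dev/null
python3 -m inch '{"rotation":[[0,0,0]],"translation":[[0,0,0]],"gripper":[-1]}' >/dev/null
python3 - <<'E'
from h import *
tins("wrist")
E
python3 go.py 0.531 0.190 0.04 1
```

```text
wrist conf 0.86 xy 0.630 0.003 med 0.631 0.011 ztop 0.075 size 0.060 0.038 ang 9.7 bgr [122 133 139]
wrist conf 0.65 xy 0.525 0.437 med 0.538 0.431 ztop 0.024 size 0.013 0.057 ang -12.9 bgr [ 18  20 101]
wrist conf 0.58 xy 0.531 0.188 med 0.533 0.188 ztop 0.076 size 0.059 0.060 ang 1.2 bgr [173 190 201]
wrist conf 0.20 xy 0.411 0.002 med 0.414 -0.011 ztop 0.039 size 0.072 0.029 ang -42.8 bgr [106  91  67]
t 41.1 pos [0.5305 0.1838 0.1825] rpy [3.141 0.    0.016] F [ 0.3  -0.94 -0.29] w 0.085 gf 0.0 q [-0.07  0.48 -0.46  1.74  0.25  0.98 -2.18]
turn [ 0.001  0.    -0.002] shift_after_turn [ 0.06 -0.62 14.25]
```

```bash
python3 -m inch '{"rotation":[[0,0,0],[0,0,0],[0,0,0],[0,0,0],[0,0,0],[0,0,0],[0,0,0],[0,0,0],[0,0,0],[0,0,0]],"translation":[[0,-0.55,3],[0,0,3.5],[0,0,4],[0,0,3.6],[0,0,0],[0,0,0],[0,0,0],[0,0,0],[0,0,0],[0,0,0]],"gripper":[-1,-1,-1,-1,-1,0.6,0.6,0.6,0.6,0.6]}' | grep -E "ee_pos|width"
python3 -m inch '{"rotation":[[0,0,0],[0,0,0],[0,0,0],[0,0,0],[0,0,0],[0,0,0.06],[0,0,0.06]],"translation":[[0,0,-1],[0,0,-3],[0,0,-4],[0,0,-4],[0,0,-4],[0,0,0],[0,0,0]],"gripper":[0.6,0.6,0.6,0.6,0.6,0.6,0.6]}' 
python3 go.py 0.50 -0.05 0.2 -6 0.4745 -0.332 0.2 -6
python3 - <<'E'
from h import *
tins("wrist");tins("top")
E
```

```text
ee_pos: [0.5319, 0.1914, 0.0442]
gripper_width: 0.0593
time_s: 42.52
ee_pos: [0.5315, 0.1918, 0.2062]
tcp_rot: [-3.138, -0.006, -0.105]
wrist_force: [1.0, 0.0, -1.3]
gripper_width: 0.0593
gripper_force: 54.9
t 42.5 pos [0.5315 0.1918 0.2062] rpy [-3.138 -0.006 -0.105] F [ 0.96  0.04 -1.27] w 0.059 gf 54.9 q [-0.1   0.45 -0.44  1.7   0.22  1.03 -2.29]
turn [-0.003 -0.006 -0.   ] shift_after_turn [-0.61 24.38  0.62]
turn [0. 0. 0.] shift_after_turn [ 0.41 28.31  0.  ]
wrist conf 0.80 xy 0.525 0.437 med 0.531 0.434 ztop 0.066 size 0.014 0.062 ang -14.2 bgr [ 20  22 123]
wrist conf 0.78 xy 0.629 0.005 med 0.634 -0.004 ztop 0.076 size 0.060 0.072 ang 9.6 bgr [136 148 155]
wrist conf 0.70 xy 0.530 0.191 med 0.536 0.191 ztop 0.238 size 0.060 0.061 ang -6.1 bgr [160 174 182]
top conf 0.90 xy 0.643 -0.081 med 0.644 -0.080 ztop 0.077 size 0.060 0.060 ang 8.9 bgr [165 174 183]
top conf 0.84 xy 0.831 0.064 med 0.829 0.065 ztop 0.077 size 0.061 0.059 ang 19.2 bgr [ 86 166  74]
top conf 0.81 xy 0.535 0.466 med 0.534 0.465 ztop 0.077 size 0.062 0.058 ang -26.7 bgr [ 54  57 204]
top conf 0.80 xy 0.551 -0.339 med 0.550 -0.338 ztop 0.083 size 0.060 0.061 ang -4.9 bgr [167 176 184]
top conf 0.56 xy 0.631 -0.007 med 0.631 -0.008 ztop 0.080 size 0.059 0.060 ang 10.0 bgr [172 182 189]
```

```bash
python3 -m inch '{"rotation":[[0,0,0],[0,0,0],[0,0,0],[0,0,0],[0,0,0],[0,0,0],[0,0,0],[0,0,0]],"translation":[[0,2.5,0],[0,3.6,0],[0,4,0],[0,4,0],[0,4,0],[0,4,0],[0,4,0],[0,4,0]],"gripper":[0.6,0.6,0.6,0.6,0.6,0.6,0.6,0.6]}' >/dev/null
python3 -m inch '{"rotation":[[0,0,0],[0,0,0],[0,0,0],[0,0,0],[0,0,0],[0,0,0],[0,0,0],[0,0,0],[0,0,0]],"translation":[[0,4,0],[0,4,0],[0,4,0],[0,4,0],[0,3.8,0],[-0.2,2.7,0],[0,0,0],[0,0,0],[0,0,0]],"gripper":[0.6,0.6,0.6,0.6,0.6,0.6,0.6,0.6,0.6]}' >/dev/null
python3 go.py 0.4745 -0.3325 0.05 -6
python3 - <<'E'
from h import *
tins("top")
E
```

```text
t 44.1 pos [ 0.4747 -0.331   0.2013] rpy [-3.14e+00  1.00e-03 -1.01e-01] F [ 1.41  0.14 -0.01] w 0.059 gf 54.8 q [ 0.8   0.47 -0.35  1.67  0.18  1.03 -1.29]
turn [-0.002  0.001  0.004] shift_after_turn [-0.    0.15 15.13]
top conf 0.91 xy 0.551 -0.339 med 0.554 -0.335 ztop 0.083 size 0.059 0.060 ang -4.5 bgr [169 178 186]
top conf 0.87 xy 0.421 0.191 med 0.421 0.190 ztop 0.077 size 0.060 0.057 ang -0.6 bgr [201 210 219]
top conf 0.83 xy 0.830 0.063 med 0.829 0.065 ztop 0.077 size 0.061 0.059 ang 20.9 bgr [ 78 147  69]
top conf 0.72 xy 0.631 -0.006 med 0.630 -0.004 ztop 0.077 size 0.061 0.057 ang 8.8 bgr [155 164 173]
top conf 0.68 xy 0.643 -0.081 med 0.643 -0.079 ztop 0.077 size 0.058 0.059 ang 9.1 bgr [157 167 175]
top conf 0.64 xy 0.535 0.466 med 0.534 0.464 ztop 0.077 size 0.061 0.059 ang -26.5 bgr [ 51  54 202]
top conf 0.58 xy 0.454 -0.326 med 0.454 -0.325 ztop 0.234 size 0.057 0.022 ang -4.1 bgr [144 153 161]
```

```bash
python3 -m inch '{"rotation":[[0,0,0],[0,0,0],[0,0,0],[0,0,0],[0,0,0],[0,0,0],[0,0,0],[0,0,0],[0,0,0]],"translation":[[0,0.1,3],[0,0,3.5],[0,0,3.5],[0,0,3],[0,0,1],[0,0,0],[0,0,0.7],[0,0,0.5],[0,0,0]],"gripper":[0.6,0.6,0.6,0.6,0.6,0.6,0.6,0.6,0.6]}'
python3 -m inch '{"rotation":[[0,0,0],[0,0,0],[0,0,0],[0,0,0],[0,0,0],[0,0,0],[0,0,0],[0,0,0],[0,0,0],[0,0,0]],"translation":[[0,0,0],[0,0,0],[0,0,0],[0,0,0],[0,0,0],[0,0,-3],[0,0,-4],[0,0,-4],[0,0,-2.5],[0,0,0]],"gripper":[0.6,-1,-1,-1,-1,-1,-1,-1,-1,-1]}'
python3 -m inch '{"rotation":[[0,0,0]],"translation":[[0,0,0]],"gripper":[-1]}' >/dev/null
python3 - <<'E'
from h import *
tins("wrist")
E
python3 go.py 0.422 0.190 0.18 -1.5
```

```text
time_s: 44.98
ee_pos: [0.4752, -0.3332, 0.0504]
tcp_rot: [3.141, -0.001, -0.102]
wrist_force: [-0.2, -0.9, -0.9]
gripper_width: 0.0592
gripper_force: 54.7
time_s: 45.82
ee_pos: [0.4773, -0.3344, 0.1909]
tcp_rot: [3.137, -0.009, -0.102]
wrist_force: [0.5, -0.7, -0.7]
gripper_width: 0.0855
gripper_force: 0.0
wrist conf 0.93 xy 0.552 -0.342 med 0.554 -0.342 ztop 0.082 size 0.061 0.059 ang -5.4 bgr [181 195 205]
wrist conf 0.86 xy 0.474 -0.334 med 0.477 -0.335 ztop 0.082 size 0.060 0.059 ang -5.7 bgr [172 186 195]
t 46.0 pos [ 0.4739 -0.3329  0.184 ] rpy [-3.141e+00  1.000e-03 -1.020e-01] F [ 0.27  0.53 -0.53] w 0.085 gf 0.0 q [ 0.8   0.49 -0.35  1.69  0.19  1.   -1.29]
turn [-0.     0.001 -0.076] shift_after_turn [ -6.56 -52.13   0.4 ]
```

```bash
python3 -m inch '{"rotation":[[0,0,-0.038],[0,0,-0.038],[0,0,0],[0,0,0],[0,0,0],[0,0,0],[0,0,0],[0,0,0],[0,0,0]],"translation":[[0,0,0],[0,0,0],[-0.5,-3.8,0],[-0.5,-4,0],[-0.5,-4,0],[-0.5,-4,0],[-0.5,-4,0],[-0.5,-4,0],[-0.5,-4,0]],"gripper":[-1,-1,-1,-1,-1,-1,-1,-1,-1]}' >/dev/null
python3 -m inch '{"rotation":[[0,0,0],[0,0,0],[0,0,0],[0,0,0],[0,0,0],[0,0,0],[0,0,0],[0,0,0],[0,0,0]],"translation":[[-0.5,-4,0],[-0.5,-4,0],[-0.5,-4,0],[-0.5,-4,0],[-0.5,-4,0],[-0.5,-3.8,0],[0,0,0],[0,0,0],[0,0,0]],"gripper":[-1,-1,-1,-1,-1,-1,-1,-1,-1]}' >/dev/null
python3 -m inch '{"rotation":[[0,0,0]],"translation":[[0,0,0]],"gripper":[-1]}' >/dev/null
python3 - <<'E'
from h import *
tins("wrist")
E
python3 go.py 0.422 0.190 0.04 -1.5
```

```text
wrist conf 0.73 xy 0.422 0.189 med 0.425 0.189 ztop 0.076 size 0.060 0.059 ang -1.8 bgr [184 201 211]
t 47.7 pos [0.4233 0.1828 0.1843] rpy [ 3.141e+00  1.000e-03 -2.900e-02] F [ 0.05 -0.43  0.64] w 0.086 gf 0.0 q [-0.07  0.33 -0.52  1.98  0.21  0.88 -2.3 ]
turn [ 0.001  0.001 -0.003] shift_after_turn [-0.15 -0.72 14.43]
```

```bash
python3 -m inch '{"rotation":[[0,0,0],[0,0,0],[0,0,0],[0,0,0],[0,0,0],[0,0,0],[0,0,0],[0,0,0],[0,0,0],[0,0,0]],"translation":[[-0.1,-0.7,3],[0,0,3.5],[0,0,4],[0,0,3.7],[0,0,0],[0,0,0],[0,0,0],[0,0,0],[0,0,0],[0,0,0]],"gripper":[-1,-1,-1,-1,-1,0.6,0.6,0.6,0.6,0.6]}' | grep -E "ee_pos|width"
python3 -m inch '{"rotation":[[0,0,0],[0,0,0],[0,0,0],[0,0,0],[0,0,0],[0,0,0.04],[0,0,0.04]],"translation":[[0,0,-1],[0,0,-3],[0,0,-4],[0,0,-4],[0,0,-4],[0,0,0],[0,0,0]],"gripper":[0.6,0.6,0.6,0.6,0.6,0.6,0.6]}' 
python3 go.py 0.395 -0.324 0.2 -6
```

```text
ee_pos: [0.4238, 0.1918, 0.0448]
gripper_width: 0.0594
time_s: 49.1
ee_pos: [0.4237, 0.1921, 0.2064]
tcp_rot: [-3.139, -0.007, -0.109]
wrist_force: [0.5, -0.1, -2.0]
gripper_width: 0.0591
gripper_force: 54.8
t 49.1 pos [0.4237 0.1921 0.2064] rpy [-3.139 -0.007 -0.109] F [ 0.5  -0.11 -1.98] w 0.059 gf 54.8 q [-0.08  0.31 -0.52  1.94  0.19  0.93 -2.38]
turn [-0.003 -0.007 -0.004] shift_after_turn [ 2.55 51.63  0.64]
```

```bash
python3 -m inch '{"rotation":[[0,0,0],[0,0,0],[0,0,0],[0,0,0],[0,0,0],[0,0,0],[0,0,0],[0,0,0]],"translation":[[0.5,2.5,0],[0.5,3.6,0],[0.5,4,0],[0.5,4,0],[0.5,4,0],[0.3,4,0],[0.3,4,0],[0,4,0]],"gripper":[0.6,0.6,0.6,0.6,0.6,0.6,0.6,0.6]}' >/dev/null
python3 -m inch '{"rotation":[[0,0,0],[0,0,0],[0,0,0],[0,0,0],[0,0,0],[0,0,0],[0,0,0],[0,0,0]],"translation":[[0,4,0],[0,4,0],[0,4,0],[-0.2,4,0],[-0.2,3.6,0],[0,1.8,0],[0,0,0],[0,0,0]],"gripper":[0.6,0.6,0.6,0.6,0.6,0.6,0.6,0.6]}' >/dev/null
python3 -m inch '{"rotation":[[0,0,0]],"translation":[[0,0,0]],"gripper":[0.6]}' >/dev/null
python3 go.py 0.396 -0.324 0.051 -6
```

```text
t 50.5 pos [ 0.3947 -0.3225  0.2033] rpy [-3.141e+00 -1.000e-03 -1.050e-01] F [ 0.57  0.61 -0.76] w 0.059 gf 54.8 q [ 0.87  0.36 -0.32  1.84  0.14  0.96 -1.19]
turn [-0.    -0.001 -0.001] shift_after_turn [ 0.14  0.14 15.23]
```

```bash
python3 -m inch '{"rotation":[[0,0,0],[0,0,0],[0,0,0],[0,0,0],[0,0,0],[0,0,0],[0,0,0],[0,0,0],[0,0,0]],"translation":[[0.1,0.1,3],[0,0,3.5],[0,0,3.5],[0,0,3],[0,0,1],[0,0,0],[0,0,0.7],[0,0,0.55],[0,0,0]],"gripper":[0.6,0.6,0.6,0.6,0.6,0.6,0.6,0.6,0.6]}'
python3 -m inch '{"rotation":[[0,0,0],[0,0,0],[0,0,0],[0,0,0],[0,0,0],[0,0,0],[0,0,0],[0,0,0],[0,0,0],[0,0,0]],"translation":[[0,0,0],[0,0,0],[0,0,0],[0,0,0],[0,0,0],[0,0,-3],[0,0,-4],[0,0,-4],[0,0,-4],[0,0,0]],"gripper":[0.6,-1,-1,-1,-1,-1,-1,-1,-1,-1]}'
python3 -m inch '{"rotation":[[0,0,0],[0,0,0]],"translation":[[0,0,-2],[0,0,0]],"gripper":[-1,-1]}' >/dev/null
python3 - <<'E'
from h import *
tins("wrist"); p,_,_=tins("top"); cv2.imwrite("pics/end.png",p["color"])
for t in("spice_jar","ramekin","egg_timer","soap","jam_jar"): print(t,[(round(d["conf"],2),np.round(d["at"],3)) for d in bot.pinpoint(p,t)][:1])
E
```

```text
time_s: 51.27
ee_pos: [0.3964, -0.3249, 0.0511]
tcp_rot: [3.14, -0.002, -0.106]
wrist_force: [0.3, -0.0, -0.3]
gripper_width: 0.0592
gripper_force: 54.7
time_s: 52.1
ee_pos: [0.3986, -0.3264, 0.2077]
tcp_rot: [3.135, -0.01, -0.106]
wrist_force: [0.4, -0.6, -0.4]
gripper_width: 0.0853
gripper_force: 0.0
wrist conf 0.90 xy 0.536 -0.341 med 0.536 -0.340 ztop 0.082 size 0.060 0.030 ang -5.7 bgr [166 179 186]
wrist conf 0.83 xy 0.473 -0.334 med 0.475 -0.334 ztop 0.082 size 0.061 0.059 ang -5.8 bgr [183 197 206]
wrist conf 0.65 xy 0.394 -0.326 med 0.397 -0.326 ztop 0.082 size 0.060 0.061 ang -6.0 bgr [175 189 198]
top conf 0.90 xy 0.393 -0.323 med 0.387 -0.316 ztop 0.082 size 0.061 0.059 ang -6.1 bgr [170 179 188]
top conf 0.86 xy 0.551 -0.339 med 0.551 -0.338 ztop 0.083 size 0.060 0.060 ang -4.9 bgr [167 176 185]
top conf 0.82 xy 0.831 0.064 med 0.828 0.065 ztop 0.078 size 0.060 0.060 ang 20.8 bgr [ 77 150  66]
top conf 0.75 xy 0.630 -0.007 med 0.631 -0.009 ztop 0.077 size 0.059 0.058 ang 9.3 bgr [158 168 176]
top conf 0.71 xy 0.535 0.465 med 0.534 0.463 ztop 0.077 size 0.060 0.058 ang -26.7 bgr [ 50  52 201]
top conf 0.58 xy 0.473 -0.332 med 0.473 -0.330 ztop 0.083 size 0.062 0.059 ang -5.4 bgr [172 181 189]
top conf 0.58 xy 0.643 -0.081 med 0.644 -0.079 ztop 0.078 size 0.058 0.060 ang 9.3 bgr [156 166 174]
spice_jar [(0.55, array([0.417, 0.292, 0.001]))]
ramekin [(0.69, array([ 0.396,  0.019, -0.002]))]
egg_timer [(0.79, array([ 0.39 , -0.126, -0.002]))]
soap [(0.58, array([ 0.713, -0.216,  0.004]))]
jam_jar [(0.85, array([0.284, 0.246, 0.001]))]
```

View pics/end.png

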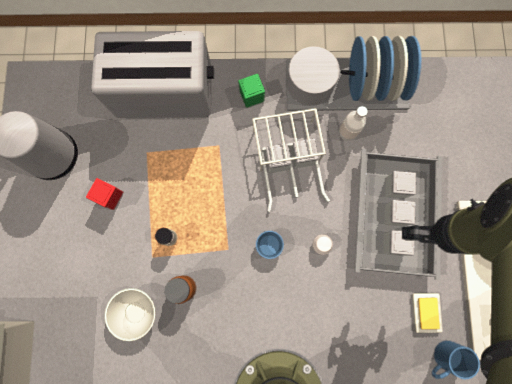

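The final picture shows two tins under the riser at (275,152) and (305,148), and three upright in the tub at (404,182), (403,211) and (402,243). The placemat holds only the jar at (164,236), and the bystanders haven't moved. I'll hand it in.

```bash
python3 -c "
from workcell import bot
print(bot.close_job())"
```

```text
the job is handed in; nothing more can be done
None
```

The job is handed in: the two full tins are home against the stop, one in each lane under the riser; the three empty tins stand upright in the tub; and the bystanders are where they were.

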